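# Level and lock the cure tray with a wedge, then pile the modules under the press weight

## Task

Push the black wedge in under the front of the drooping tray of the cure rack until the tray's front edge is flush with the top of the gauge post, then slide the tray's barrel bolt fully home into its keeper so that it holds the tray there. Only then stack all the computer modules lying on the bench in one square pile on the tray's dark pad, in line with it, lowering each gently until it touches, and finish the pile with the steel press weight. Take the wedge out again and leave it lying flat on its base in the grey tool tray, and leave everything else on the bench where it is.

Things in the scene. Friction and masses are not known exactly. Their poses are not given: they have to be found in the camera images.
- rack: Cure rack, fixed: aluminium frame 290 wide, 200 deep (mm), open in front and between its side rails (250 apart); a wedge can slide under the tray. Origin on the bench below the pad's middle; x points from its open front to its hinge, y to its bolt side. Gauge post (24 x 16 x 50, black top) at the front -y corner, keeper post at the front +y corner (inner face y = 119, 16 thick, 80 high).
- tray: Aluminium tray, 160 deep x 216 wide x 6 mm, 0.7 kg, hinged at its back; free, its front droops about 19 mm. Origin on the hinge (75 mm behind the rack's origin, 44 mm up), axes as the rack's when level; top then 50 mm up. Under its front edge runs a round bar, 12 mm thick, axis 155 mm in front of the hinge; its lowest point is 34 mm above the bench when level, about 15 mm drooping.
- edge (a point): Top of the tray's front edge at its -y end, beside the gauge post (85 mm in front of the rack's origin and 104 mm to its -y side when level). It must come level with mark.
- mark (a point): The height mark: middle of the top of the gauge post, 50 mm above the bench. Its x and y axes are the rack's.
- pad (a point): Middle of the dark pad (90 x 61 mm, long side front to back) on the tray's top, where the pile goes. Axes as the tray's.
- bolt (a joint): Barrel bolt on the tray's front +y corner: 0 = drawn, 0.040 m = fully home; slides along the tray's +y against about 2 N. Its round-ended rod, 10 mm thick, 11 mm above the tray's top, enters a 14 mm high window in the keeper post (centre 61 mm above the bench), so it passes only with the tray about level; it meets the keeper at about 0.011 m.
- knob (a point): Top of the bolt's upright knob: a round steel knob 15 mm thick; its top is 52 mm above the tray's top, and the pinchable part is the upper 24 mm. 35 mm to the +y side of the tray's middle when drawn; it moves with the bolt.
- wedge: Black plastic wedge, 170 mm long (x), 45 wide, 0.16 kg. Origin at the centre of its underside; thin end (5 mm) at x = +85 mm; the ramp rises 1 in 4 from there to 38 mm at x = -47. On the thick end stands a grip 33 mm long (x), 20 mm thick (y), centred at x = -67, from 38 to 70 mm high. Pushing it in takes about 5 to 15 N; it stays where it is left.
- module1: Computer module, 84 (x) x 55 (y) mm, 14 or 19 mm thick, 0.11 to 0.13 kg: green board below a plain aluminium heat spreader, flat above and below. Origin at the centre of its underside. Two to four of the four modules are there.
- module2: Computer module, 84 (x) x 55 (y) mm, 14 or 19 mm thick, 0.11 to 0.13 kg: green board below a plain aluminium heat spreader, flat above and below. Origin at the centre of its underside. Two to four of the four modules are there.
- module3: Computer module, 84 (x) x 55 (y) mm, 14 or 19 mm thick, 0.11 to 0.13 kg: green board below a plain aluminium heat spreader, flat above and below. Origin at the centre of its underside. Two to four of the four modules are there.
- module4: Computer module, 84 (x) x 55 (y) mm, 14 or 19 mm thick, 0.11 to 0.13 kg: green board below a plain aluminium heat spreader, flat above and below. Origin at the centre of its underside. Two to four of the four modules are there.
- weight: Steel press weight, 84 (x) x 55 (y) x 18 mm, 0.65 kg, with a dark grip bar on top: 50 mm long (x), 18 mm thick (y), from 28 to 48 mm above its underside. Origin at the centre of its underside.
- tooltray: Open grey plastic tool tray, fixed, 225 (x) x 135 (y) x 22 mm high, walls 4 mm, floor about 4 mm. Origin at the centre of its underside.
- choke: Black square choke, 28 x 28 x 18 mm, bystander.
- heatsink: Black heatsink with fan, 50 mm, bystander.
- screwdriver: Screwdriver, bystander; origin at its underside.
- partsbox: Clear parts box, bystander.
Mind the look-alikes: they are no part of the job. What is shaped like the module3 but purple or yellow is not meant.

How it is judged:
On the way, in this order (a step that is already met when the one before it is completed fails the run):
1. the tray's front edge is flush with the gauge post's top (within 4 mm), carried by the wedge (z of edge in the frame of mark between -0.004 and 0.004 m and contact force between wedge and tray above 0.5 N), for 0.5 s.
2. the bolt is home in its keeper with the tray at the mark, and nothing has been loaded yet (z of edge in the frame of mark between -0.004 and 0.004 m and value of joint bolt above 0.034 m and height (world z) of each of module1, module2, module3, module4, weight below 0.03 m), for 0.3 s.
3. all the modules lie in the pile on the pad with the press weight on top (horizontal distance between each of module1, module2, module3, module4, weight and pad below 0.015 m and angle between the x axis of each of module1, module2, module3, module4, weight and the x axis of pad, either way round below 0.2 rad and angle between each of module1, module2, module3, module4, weight's own z axis and vertical below 0.1 rad and height (world z) of each of module1, module2, module3, module4, weight above 0.04 m and z of weight in the frame of module1 above 0.008 m and z of weight in the frame of module2 above 0.008 m and z of weight in the frame of module3 above 0.008 m and z of weight in the frame of module4 above 0.008 m), for 0.3 s.
At the end, for the whole second after the job is handed in: Bolt 34 mm or more along, tray edge within 5 mm of the mark; modules and weight flat in one pile, each within 15 mm of the pad's middle and 0.2 rad of its line (either way round), weight on top; wedge flat in the tool tray (centres within 50 mm); all at rest (all of step 3 and z of edge in the frame of mark between -0.005 and 0.005 m and value of joint bolt above 0.034 m and horizontal distance between wedge and tooltray below 0.05 m and height (world z) of wedge below 0.012 m and angle between wedge's own z axis and vertical below 0.12 rad and linear speed of each of module1, module2, module3, module4, weight, wedge below 0.02 m/s); the robot touches nothing.
It fails at once if a bystander is moved more than 50 mm (distance of any of choke, heatsink, screwdriver, partsbox from where it was at the start of the episode above 0.05 m).
It fails at once if a module or the weight is let fall onto the pile from more than about 10 mm (falling free over the pad faster than 0.4 m/s) ((linear speed of module1 above 0.4 m/s and contact force between module1 and anything else below 0.05 N and horizontal distance between module1 and pad below 0.03 m and angle between module1's own z axis and vertical below 0.25 rad and height (world z) of module1 above 0.04 m) or (linear speed of module2 above 0.4 m/s and contact force between module2 and anything else below 0.05 N and horizontal distance between module2 and pad below 0.03 m and angle between module2's own z axis and vertical below 0.25 rad and height (world z) of module2 above 0.04 m) or (linear speed of module3 above 0.4 m/s and contact force between module3 and anything else below 0.05 N and horizontal distance between module3 and pad below 0.03 m and angle between module3's own z axis and vertical below 0.25 rad and height (world z) of module3 above 0.04 m) or (linear speed of module4 above 0.4 m/s and contact force between module4 and anything else below 0.05 N and horizontal distance between module4 and pad below 0.03 m and angle between module4's own z axis and vertical below 0.25 rad and height (world z) of module4 above 0.04 m) or (linear speed of weight above 0.4 m/s and contact force between weight and anything else below 0.05 N and horizontal distance between weight and pad below 0.03 m and angle between weight's own z axis and vertical below 0.25 rad and height (world z) of weight above 0.04 m)).
Of module1, module2, module3, module4 only 2 to 4 are there at a start; the rules pass over those that are not, and their reading is None.
At some moment in a run one of module1, module2, module3, module4, wedge may be knocked a few centimetres aside while the robot is not near it.
It also fails if it takes over 210 s, if anything falls off the work surface, if the arm or the gripper's body presses on something with over 40 N, if the wrist force passes 120 N, or if a joint passes its speed limit or range.

## Robot

A 6-joint arm with a two-finger parallel gripper is mounted at the origin on the work surface. World frame = base frame: x ahead of the robot, y to its left, z up, the work surface at z = 0. Lengths are in m, angles in rad, forces in N, time in s.
With the tool pointing down it reaches from about 0.375 to 0.925 m from the base axis. Payload 5.7 kg.
Tool frame: the origin (TCP) lies on the centre line of the jaws, within the pads' length; the fingertips stand 22 mm ahead of it and the grasp point (between the pads) lies 3 mm ahead of it; z points along the fingers, y is the direction in which the jaws open and shut (so a half turn about z gives the same grasp; the last joint's range is limited). The gripper opens to 85 mm and grips with 20 to 120 N. Pads are 22 mm wide; open, the fingers measure 114 mm over their backs; the gripper's body (76 mm by 85 mm) begins 54 mm behind the grasp point. The pads swing forward as they close: fully open they stand 13 mm farther back than shut.
Start: joints at [-1.341, 0.359, 1.51, -0, 1.272, -0.115], TCP at [0.203, -0.565, 0.253] pointing down, gripper open.
Joint ranges: [-2.97, 2.97], [-1.01, 2.36], [0.21, 2.38], [-0.96, 4.11], [0.2, 2.71], [-2.98, 2.98]. Speed limits (rad/s): [2.39, 2.39, 3.14, 3.14, 3.14, 3.14].

## Interface

Orientations are given as a 3x3 rotation matrix whose columns are the frame's x, y, z axes.
In Python, from station import manip, grab_frame, spot_in, regions_of, landmark_of gives the robot as it stands.
- The arm moves only by the tool move_arm, never from a script. Its argument "motion" is a list of rows, each a list of 3 entries, a list of its own where there are three numbers: the opening, from 0 (shut) to 1 (fully open), then the shift along the tool's x, y, z in cm, then the turn about the tool's z in rad. A call has exactly 10 rows; each row shifts and turns the pose as measured when the row begins, along the tool's axes as they then stand; what a row does not reach is not made up. A row lasts 1/10 s, in which the tool goes at most 50 mm and 8.59 degrees, less where a joint would pass 70% of its speed; a pose out of reach is approached as far as the arm can. A call with a gripper value outside its range is refused whole. The fingers move at their own pace and stop on an object; "force" is the grip in N (left out, the last holds). Time passes only in rows, so rows that do not move let the fingers close, or fill a call up. It gives the time, the measured TCP pose, the force and the opening at its end, in the units of the state.
- manip.sense(): the state, without advancing time (a new reading comes with each control period).
- grab_frame(name): name is "scene" or "top"; returns a dict with "color" (384x512x3 uint8, red, green, blue), "K" (3x3 intrinsics, pixels), "T" (4x4, takes a point from camera to world coordinates). Camera axes: x right, y down, z forward; pixel columns grow to the right and rows downward; lengths in m; the calibration is good to about 2 mm. A picture is of the moment at which its call begins. There is no depth.
- manip.hand_in(): hands the job in, once; it reports no verdict.
Trained networks look in a picture, given as the dict that the camera call returned (one of the last four; its "shot" number tells which), for a name from the list of things; names that differ only in an ending like _2 or _b are one class to them, and where a whole thing is asked for, a point or a joint stands for the part that bears it (a point fixed in the world has none). Each returns a list of dicts, best first, with "confidence" (0 to 1); they miss things now and then, are a little off and sometimes report something else, mostly with a low value. They report only what shows in the picture. A call takes as long as a camera call. They do not tell look-alikes from the thing itself.
- spot_in(picture, target): "box" ([centre column, centre row, width, height] in pixels, round what is visible of it).
- regions_of(picture, target): "mask" (384x512 bool, what is visible of it) and "box" ([centre column, centre row, width, height] in pixels, round what is visible of it).
- landmark_of(picture, target): "centre" ([column, row] in pixels: a listed point, or the origin of a listed thing).
The state is a dict: "time_s": time; "joint_pos": joint angles; "joint_vel": joint speeds; "tau": joint torques, N m; "eef_pos": TCP position; "orientation": TCP orientation; "ft_force": force on the tool from outside, world axes, zero at the start; "moment": the same for the moment, N m; "grip_width": opening from 0.0 (shut) to 1.0 (fully open).
Only numpy, scipy, OpenCV 4.12 (cv2) and the standard library are available. Lean on these libraries where they do the work, as an engineer would, in place of code of your own. Each camera call takes 0.05 s, during which the arm holds its last target. There are 200 camera calls.

## Working session

There is one attempt and no reset: what is moved stays moved. The work goes in short steps, Python scripts to look and compute and a tool call to move; the robot and the scene stay as the last step left them, time stands still between calls to the robot, and variables do not carry over. Pictures are saved under pics/ and viewed, about 12 in all and at most 16, crops included, and the job is handed in when it is done.

Besides the shell and the picture viewer there is one more tool, called by a JSON object that holds its "api" and its "payload". move_arm: Moves the arm, as the interface text tells. Its arguments: {"type":"object","properties":{"motion":{"type":"array"},"force":{"type":"number"}},"required":["motion"]}

```bash
ls; mkdir -p pics; cat > h.py <<'E'
import numpy as np, cv2
from station import manip, grab_frame, spot_in, regions_of, landmark_of
def ray(f,px,z):
    K=np.array(f["K"]);T=np.array(f["T"])
    d=T[:3,:3]@np.linalg.solve(K,[px[0],px[1],1]);o=T[:3,3]
    return o+d*(z-o[2])/d[2]
def proj(f,p):
    T=np.array(f["T"]);c=T[:3,:3].T@(np.array(p)-T[:3,3]);u=np.array(f["K"])@c
    return u[:2]/u[2]
def save(f,n,crop=None,s=1.5):
    im=f["color"]
    if crop: im=im[crop[1]:crop[3],crop[0]:crop[2]]
    cv2.imwrite("pics/"+n+".png",cv2.resize(im[...,::-1],None,fx=s,fy=s,interpolation=cv2.INTER_CUBIC))
E
python3 - <<'E'
from h import *
np.set_printoptions(precision=4,suppress=True)
for n in ["top","scene"]:
    f=grab_frame(n);save(f,n+"0");print(n,f["T"],f["K"])
    for t in ["rack","tray","edge","mark","pad","bolt","knob","wedge","module1","weight","tooltray","choke","heatsink","screwdriver","partsbox"]:
        try: print(t,[(np.round(r["centre"],1).tolist(),round(r["confidence"],2),ray(f,r["centre"],0).round(3)[:2].tolist()) for r in landmark_of(f,t)[:6]])
        except Exception as e: print(t,e)
E
```

```text
pics
top [[-0.0048 -0.9979  0.0649  0.443 ]
 [-0.9996  0.0065  0.0262 -0.0624]
 [-0.0266 -0.0647 -0.9975  1.1653]
 [ 0.      0.      0.      1.    ]] [[399.4206   0.     262.4908]
 [  0.     399.4206 195.9777]
 [  0.       0.       1.    ]]
rack [([240.3, 142.6], 0.96, [0.677, 0.033]), ([187.7, 221.3], 0.16, [0.446, 0.188])]
tray []
edge [([274.8, 169.5], 0.72, [0.596, -0.068]), ([382.2, 175.4], 0.26, [0.577, -0.381])]
mark [([287.2, 167.8], 0.61, [0.601, -0.105])]
pad [([235.7, 142.1], 0.82, [0.679, 0.047])]
bolt it knows: choke, edge, heatsink, knob, mark, module, pad, partsbox, rack, screwdriver, tooltray, tray, wedge, weight
knob [([222.7, 165.5], 0.51, [0.61, 0.085])]
wedge [([185.9, 220.9], 0.82, [0.447, 0.193])]
module1 [([413.0, 218.7], 0.84, [0.45, -0.466]), ([340.7, 178.3], 0.8, [0.569, -0.26]), ([381.1, 174.7], 0.77, [0.579, -0.378]), ([305.6, 218.9], 0.73, [0.451, -0.157]), ([382.9, 123.0], 0.7, [0.731, -0.386])]
weight [([348.3, 220.3], 0.68, [0.447, -0.28])]
tooltray [([125.4, 186.2], 0.95, [0.55, 0.373])]
choke [([316.8, 193.8], 0.67, [0.524, -0.19])]
heatsink [([344.7
[... 873 characters left out ...]
, [0.556, 0.136])]
wedge [([297.9, 154.6], 0.63, [0.441, 0.199]), ([204.1, 209.5], 0.17, [0.453, -0.156])]
module1 [([99.0, 267.2], 0.83, [0.453, -0.456]), ([205.2, 208.4], 0.79, [0.451, -0.152]), ([191.7, 258.3], 0.72, [0.568, -0.265]), ([151.9, 288.8], 0.57, [0.583, -0.382]), ([333.6, 234.2], 0.56, [0.728, 0.064])]
weight [([163.0, 227.8], 0.6, [0.441, -0.276])]
tooltray [([367.4, 155.3], 0.56, [0.575, 0.369])]
choke [([213.1, 296.6], 0.55, [0.686, -0.281]), ([208.8, 230.8], 0.51, [0.522, -0.186]), ([206.9, 212.1], 0.33, [0.465, -0.155])]
heatsink [([214.0, 297.6], 0.97, [0.689, -0.28])]
screwdriver [([314.8, 125.2], 0.59, [0.363, 0.345])]
partsbox [([153.2, 193.3], 0.67, [0.314, -0.238])]
```

View pics/top0.png

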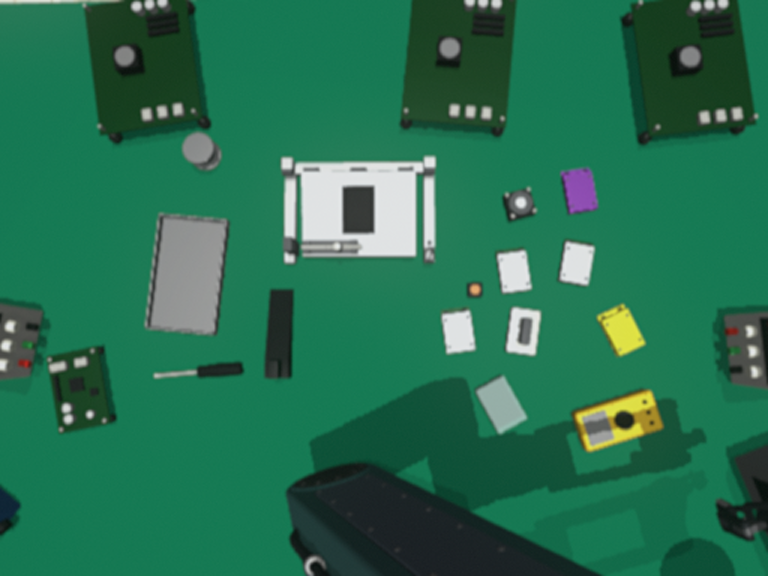

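View pics/scene0.png

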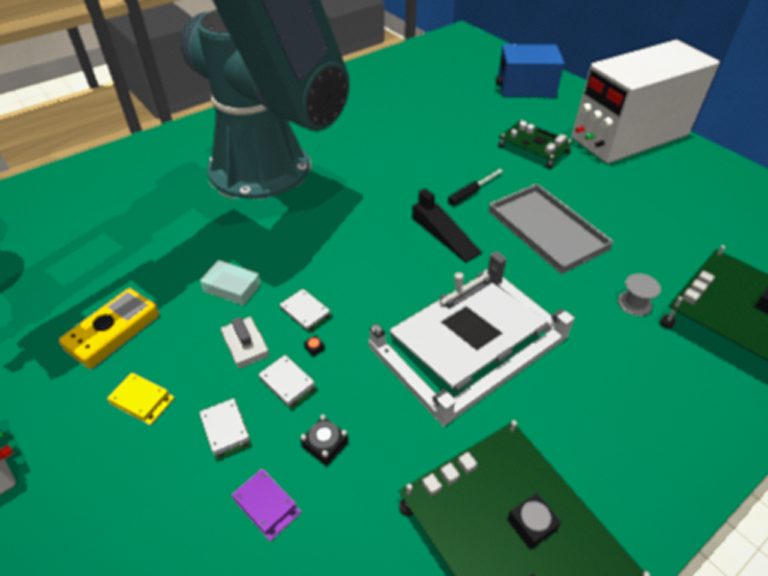

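The top view (384x512 coordinates) shows three aluminium modules at about (343,181), (385,175) and (305,221). The weight is at (348,220), the wedge at (187,222) with its thin end toward +x, and the rack front faces the robot with the bolt on the left. The yellow and purple pieces are look-alikes. Next I measure poses.

```bash
cat >> h.py <<'E'
def rects(f,t,z,minc=0.4):
    out=[]
    for r in regions_of(f,t):
        if r["confidence"]<minc: continue
        m=r["mask"].astype(np.uint8)
        c=max(cv2.findContours(m,cv2.RETR_EXTERNAL,cv2.CHAIN_APPROX_NONE)[0],key=len)[:,0,:]
        hull=cv2.convexHull(c)[:,0,:]
        P=np.array([ray(f,p,z)[:2] for p in hull]).astype(np.float32)
        (cx,cy),(w,h),a=cv2.minAreaRect(P*1000)
        if w<h: w,h,a=h,w,a+90
        a=(a+90)%180-90
        col=f["color"][r["mask"]].mean(0).round()
        out.append((round(r["confidence"],2),[round(cx/1e3,4),round(cy/1e3,4)],[round(w,1),round(h,1)],round(a,1),col.tolist()))
    return out
def tri(f,p,g,q):
    A=[];b=[]
    for F,x in((f,p),(g,q)):
        T=np.array(F["T"]);d=T[:3,:3]@np.linalg.solve(np.array(F["K"]),[x[0],x[1],1]);d/=np.linalg.norm(d)
        M=np.eye(3)-np.outer(d,d);A.append(M);b.append(M@T[:3,3])
    return np.linalg.lstsq(np.vstack(A),np.hstack(b),rcond=None)[0]
def go(x,y,yaw=None,z=None):
    s=manip.sense();R=np.array(s["orientation"]);p=np.array(s["eef_pos"])
    d=np.array([x,y,p[2] if z is None else z])-p
    t=R.T@d*100
    cur=np.arctan2(R[1,1],R[0,1]) # direction of tool y
    msg="shift cm %s"%t.round(2)
    if yaw is not None:
        dy=(yaw-cur+np.pi/2)%np.pi-np.pi/2
        msg+=" turn(tool z) %.3f or %.3f"%(-dy,-dy+np.pi*np.sign(dy))
    print(msg,"pos",p.round(4),"yaw_y %.3f j6 %.2f"%(cur,s["joint_pos"][5]),"F",np.round(s["ft_force"],1),"g %.3f t %.1f"%(s["grip_width"],s["time_s"]))
E
python3 - <<'E'
from h import *
np.set_printoptions(precision=4,suppress=True)
f=grab_frame("top");g=grab_frame("scene")
for t,z in [("module1",.016),("weight",.018),("wedge",.03),("tooltray",.022),("rack",.05),("tray",.045)]:
    for F in (f,g):
        print(t,F is f);[print("   ",x) for x in rects(F,t,z)]
for t in ["edge","mark","pad","knob","rack","wedge","tooltray"]:
    a=landmark_of(f,t);b=landmark_of(g,t)
    if a and b: print(t,tri(f,a[0]["centre"],g,b[0]["centre"]))
save(f,"rack",(180,95,300,180),6)
s=manip.sense();print(np.array(s["orientation"]));go(.45,.19,1.57)
E
```

```text
module1 True
    (0.96, [0.5796, -0.3811], [79.5, 55.0], -10.0, [205.0, 209.0, 209.0])
    (0.94, [0.4496, -0.4606], [85.5, 59.1], 26.1, [202.0, 207.0, 67.0])
    (0.93, [0.7182, -0.3911], [83.7, 58.3], 9.8, [131.0, 77.0, 165.0])
    (0.75, [0.5644, -0.2607], [82.6, 56.4], 8.0, [201.0, 207.0, 206.0])
    (0.56, [0.45, -0.1519], [84.9, 56.0], 6.0, [198.0, 206.0, 203.0])
module1 False
    (0.89, [0.5813, -0.383], [90.8, 53.8], -10.3, [202.0, 207.0, 202.0])
    (0.87, [0.4543, -0.1574], [88.2, 58.1], 7.3, [198.0, 204.0, 199.0])
    (0.85, [0.7202, -0.3928], [89.6, 56.2], 8.6, [153.0, 76.0, 191.0])
    (0.8, [0.4515, -0.4644], [93.2, 59.6], 25.2, [226.0, 220.0, 3.0])
    (0.77, [0.5668, -0.2638], [92.1, 60.2], 6.8, [191.0, 199.0, 192.0])
weight True
    (0.66, [0.4469, -0.2744], [87.4, 58.9], -9.2, [178.0, 183.0, 181.0])
weight False
    (0.67, [0.4482, -0.2797], [107.1, 57.9], -9.5, [170.0, 175.0, 167.0])
wedge True
    (0.6, [0.4457, 0.1863], [168.5, 54.6], -1.0, [32.0, 48.0, 41.0])
wedge False
    (0.63, [0.4375, 0.1728], [230.3, 75.5], -12.3, [28.0, 36.0, 33.0])
    (0.46, [0.6573, 0
[... 237 characters left out ...]

rack False
    (0.97, [0.6857, 0.0308], [328.1, 218.3], 89.9, [181.0, 184.0, 181.0])
tray True
    (0.97, [0.6764, 0.0363], [216.9, 167.1], 89.5, [188.0, 191.0, 191.0])
tray False
    (0.84, [0.6674, 0.029], [224.5, 187.8], -88.4, [190.0, 190.0, 189.0])
edge [ 0.5939 -0.0702  0.0383]
mark [ 0.5927 -0.0911  0.0399]
pad [0.6799 0.0459 0.0242]
knob [ 0.5795 -0.1323  0.2476]
rack [ 0.6826  0.0348 -0.0005]
wedge [ 0.4411  0.2004 -0.0162]
tooltray [ 0.5577  0.3733 -0.024 ]
[[ 0.9412  0.338  -0.    ]
 [ 0.338  -0.9412  0.    ]
 [-0.     -0.     -1.    ]]
shift cm [ 48.77 -62.67   0.  ] turn(tool z) 0.346 or -2.796 pos [ 0.2028 -0.5647  0.2533] yaw_y -1.226 j6 -0.12 F [-0.1 -0.2  0.3] g 1.002 t 2.9
```

View pics/rack.png

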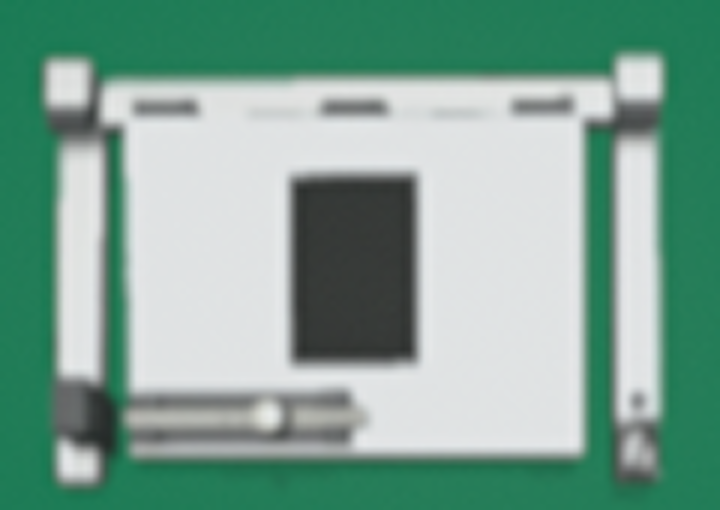

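The crop gives the pad centre at (239.0,139.7), the knob top at (224.7,164.5) and the gauge post at about (286,169). The rack is almost aligned with the world axes. Next I refine the rack and wedge from these.

```bash
python3 - <<'E'
from h import *
np.set_printoptions(precision=4,suppress=True)
f=grab_frame("top")
print("pad",ray(f,(239.0,139.7),.041)); print("knob",ray(f,(224.7,164.5),.087)); print("gauge",ray(f,(286.2,169.0),.05))
# rack frame corners: rear posts outer, etc
hsv=cv2.cvtColor(f["color"],cv2.COLOR_RGB2GRAY)
m=(hsv[110:170,220:260]<80).astype(np.uint8)
n,l,st,ce=cv2.connectedComponentsWithStats(m)
for i in range(1,n):
  if st[i,4]>200: 
    c=ce[i]+[220,110];print("padcomp",c,st[i],ray(f,c,.041))
P=[r["centre"] for r in landmark_of(f,"wedge")][:1];print("wedge lm",ray(f,P[0],0))
print("tt",rects(f,"tooltray",.02,0.1)[:2], ray(f,landmark_of(f,"tooltray")[0]["centre"],0))
save(f,"wedge",(90,135,210,255),5)
E
```

```text
pad [0.6774 0.0333 0.041 ]
knob [0.5998 0.0686 0.087 ]
gauge [ 0.591  -0.1001  0.05  ]
padcomp [238.4874 139.4755] [  9  15  20  30 593] [0.6781 0.0348 0.041 ]
wedge lm [ 0.6919 -0.2762  0.    ]
tt [(0.96, [0.5617, 0.3685], [226.1, 142.7], -5.3, [136.0, 139.0, 138.0])] [0.55   0.3621 0.    ]
```

View pics/wedge.png

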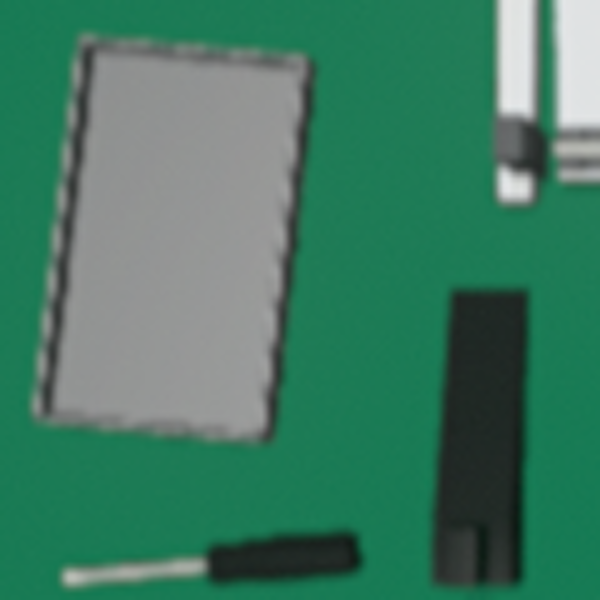

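The wedge's thin end spans (180..195,193), its right base edge runs to (194,251), and the grip top is at about (182,245).

```bash
python3 - <<'E'
from h import *
np.set_printoptions(precision=4,suppress=True)
f=grab_frame("top")
print("thin",ray(f,(180.4,193.2),.005),ray(f,(195.6,193.2),.002))
print("right base back",ray(f,(194,251),0.0),"left top back",ray(f,(177,251.4),.038))
print("grip top L/R",ray(f,(179,246),.07),ray(f,(185.6,246),.07),"front",ray(f,(182,240),.07))
g=grab_frame("scene");save(g,"wedges",(255,110,345,185),8)
from h import go
# grip prediction for x,y,yaw hypotheses
for P in [(.4455,.1905,-.02)]:
  c,s=np.cos(P[2]),np.sin(P[2])
  for q in [(85,22.5,5),(85,-22.5,5),(-85,22.5,38),(-85,-22.5,38),(-85,-22.5,0),(-50,10,70),(-50,-10,70),(-83,10,70)]:
    w=[P[0]+(c*q[0]-s*q[1])/1e3,P[1]+(s*q[0]+c*q[1])/1e3,q[2]/1e3]
    print(q,((proj(f,w)-[90,135])*5).round(),((proj(g,w)-[255,110])*8).round())
E
```

```text
thin [0.5282 0.2086 0.005 ] [0.5281 0.1644 0.002 ]
right base back [0.3596 0.1684 0.    ] left top back [0.3613 0.2091 0.038 ]
grip top L/R [0.3783 0.196  0.07  ] [0.3782 0.1778 0.07  ] front [0.3946 0.1879 0.07  ]
(85, 22.5, 5) [447. 286.] [530. 460.]
(85, -22.5, 5) [524. 287.] [441. 509.]
(-85, 22.5, 38) [425. 583.] [247. 164.]
(-85, -22.5, 38) [504. 584.] [158. 206.]
(-85, -22.5, 0) [518. 579.] [155. 280.]
(-50, 10, 70) [435. 523.] [285. 155.]
(-50, -10, 70) [472. 524.] [245. 174.]
(-83, 10, 70) [434. 584.] [230. 112.]
```

View pics/wedges.png

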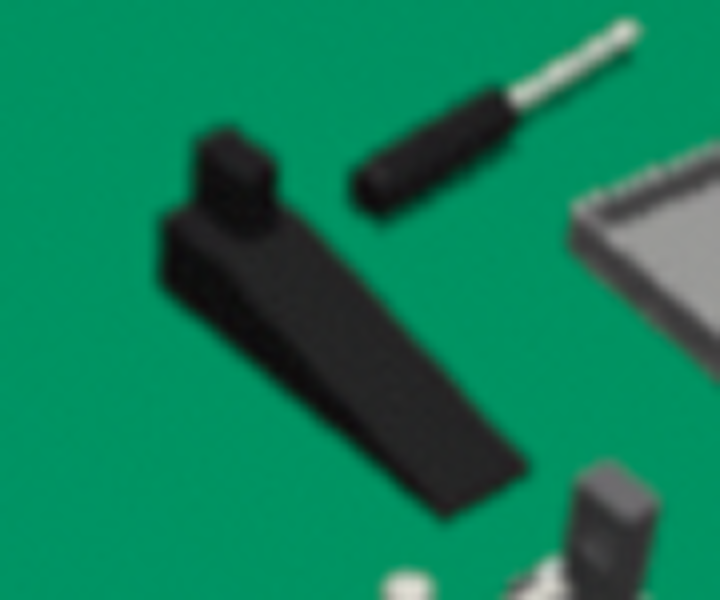

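Wedge pose is about (0.4445, 0.188, yaw -0.01), so its grip is at about (0.3775, 0.1875). Moving there.

{"api": "move_arm", "payload": {"motion": [[0.6,[5,0,0],0.115],[0.6,[5,0,0],0.115],[0.6,[5,0,0],0.115],[0.6,[5,-3,0],0],[0.6,[3,-4,0],0],[0.6,[0,-5,0],0],[0.6,[0,-5,0],0],[0.6,[0,-5,0],0],[0.6,[0,-5,0],0],[0.6,[0,-5,0],0]], "force": 40}}

```text
time_s: 4.2
eef_pos: [0.4353, -0.2204, 0.2508]
orientation: [[1.0, -0.024, 0.005], [-0.024, -1.0, -0.008], [0.005, 0.008, -1.0]]
ft_force: [0.9, 0.4, -0.4]
grip_width: 0.603
```

```bash
python3 -c "
from h import *
go(.3775,.1875,1.561,.056)"
```

```text
shift cm [ -6.87 -40.78  19.13] turn(tool z) -0.014 or 3.127 pos [ 0.4353 -0.2204  0.2508] yaw_y -1.595 j6 0.99 F [ 0.9  0.4 -0.4] g 0.603 t 4.2
```

{"api": "move_arm", "payload": {"motion": [[0.6,[0,-5,0],0],[0.6,[0,-5,0],0],[0.6,[0,-5,0],0],[0.6,[0,-5,0],0],[0.6,[0,-5,0],0],[0.6,[0,-5,0],0],[0.6,[-1,-4,0],0],[0.6,[-2,-3,0],0],[0.6,[-2,-2,0],0],[0.6,[0,0,0],0]]}}

```text
time_s: 5.2
eef_pos: [0.3924, 0.1803, 0.2497]
orientation: [[1.0, -0.02, 0.014], [-0.02, -1.0, -0.006], [0.014, 0.005, -1.0]]
ft_force: [-0.3, -0.3, 0.5]
grip_width: 0.605
```

```bash
python3 -c "
from h import *
go(.3775,.1875,1.561,.056)"
```

```text
shift cm [-1.78 -0.8  19.34] turn(tool z) -0.010 or 3.131 pos [0.3924 0.1803 0.2497] yaw_y -1.591 j6 1.87 F [-0.3 -0.3  0.5] g 0.605 t 5.2
```

{"api": "move_arm", "payload": {"motion": [[0.6,[-1.5,-0.8,1],0],[0.6,[-0.3,0,3],0],[0.6,[0,0,3],0],[0.6,[0,0,3],0],[0.6,[0,0,3],0],[0.6,[0,0,2],0],[0.6,[0,0,0],0],[0.6,[0,0,0],0],[0.6,[0,0,0],0],[0.6,[0,0,0],0]]}}

```text
time_s: 6.2
eef_pos: [0.3861, 0.1876, 0.0999]
orientation: [[0.999, -0.018, 0.03], [-0.018, -1.0, -0.003], [0.03, 0.002, -1.0]]
ft_force: [0.9, -0.2, -0.5]
grip_width: 0.603
```

```bash
python3 -c "
from h import *
go(.3775,.1875,1.561,.066)
f=grab_frame('scene');save(f,'near',(230,60,400,200),4)"
```

```text
shift cm [-0.97  0.02  3.36] turn(tool z) -0.009 or 3.133 pos [0.3861 0.1876 0.0999] yaw_y -1.589 j6 1.90 F [ 0.9 -0.2 -0.5] g 0.603 t 6.2
```

View pics/near.png

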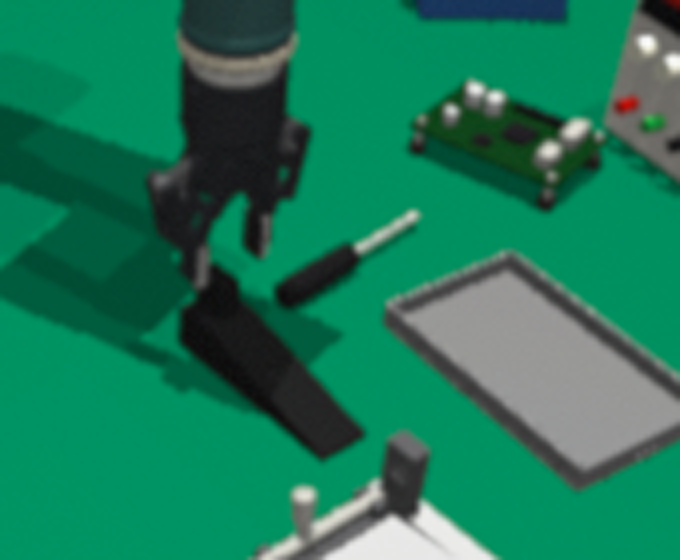

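The fingers straddle the grip correctly. I'll lower the rest of the way and close.

{"api": "move_arm", "payload": {"motion": [[0.6,[-0.4,0,0.7],0],[0.6,[-0.4,0,0.7],0],[0.6,[-0.2,0,0.7],0],[0.6,[0,0,0.7],0],[0.6,[0,0,0.5],0],[0.6,[0,0,0],0],[0.2,[0,0,0],0],[0.1,[0,0,0],0],[0,[0,0,0],0],[0,[0,0,0],0]], "force": 60}}

```text
time_s: 7.25
eef_pos: [0.3773, 0.1882, 0.0651]
orientation: [[0.999, -0.018, 0.033], [-0.018, -1.0, -0.002], [0.033, 0.001, -0.999]]
ft_force: [-0.2, -0.4, -2.6]
grip_width: 0.22
```

```bash
python3 -c "
from h import *
go(.3775,.1875,1.561,.066);print(np.round(manip.sense()['orientation'],3))"
```

```text
shift cm [ 0.03  0.07 -0.09] turn(tool z) -0.008 or 3.134 pos [0.3773 0.1882 0.0651] yaw_y -1.589 j6 1.91 F [-0.2 -0.4 -2.6] g 0.220 t 7.2
[[ 0.999 -0.018  0.033]
 [-0.018 -1.    -0.002]
 [ 0.033  0.001 -0.999]]
```

{"api": "move_arm", "payload": {"motion": [[0,[0,0,-1],0],[0,[0,0,-1],0],[0,[1,1,0],0],[0,[1,3,0],0],[0,[0.5,3,0],0],[0,[0,3,0],0],[0,[0,3,0],0],[0,[0,3,0],0],[0,[0,2,0],0],[0,[0,0,0],0]]}}

```text
time_s: 8.25
eef_pos: [0.4022, 0.002, 0.0936]
orientation: [[0.999, -0.014, 0.041], [-0.014, -1.0, -0.002], [0.041, 0.002, -0.999]]
ft_force: [-0.3, 0.2, -1.8]
grip_width: 0.223
```

```bash
python3 -c "
from h import *
go(.415,.004,1.561,.067);print(np.round(manip.sense()['orientation'],3))"
```

```text
shift cm [ 1.17 -0.23  2.71] turn(tool z) -0.004 or 3.138 pos [0.4022 0.002  0.0936] yaw_y -1.585 j6 1.41 F [-0.3  0.2 -1.8] g 0.223 t 8.2
[[ 0.999 -0.014  0.041]
 [-0.014 -1.    -0.002]
 [ 0.041  0.002 -0.999]]
```

{"api": "move_arm", "payload": {"motion": [[0,[0.5,-0.2,0.7],0],[0,[0.5,0,0.7],0],[0,[0,0,0.6],0],[0,[0,0,0.3],0],[0,[0,0,0.2],0],[0,[0,0,0.1],0],[0,[0,0,0.1],0],[0,[0,0,0],0],[0,[0,0,0],0],[0,[0,0,0],0]]}}

```text
time_s: 9.25
eef_pos: [0.4139, 0.0073, 0.0652]
orientation: [[0.999, -0.01, 0.041], [-0.01, -1.0, -0.001], [0.041, 0.001, -0.999]]
ft_force: [0.2, 0.1, -1.3]
grip_width: 0.225
```

```bash
python3 -c "
from h import *
go(.561,.004,1.561,.066);print(np.round(manip.sense()['orientation'],3))
f=grab_frame('top');save(f,'ins',(180,90,310,260),3)
print(rects(f,'wedge',.03)[:2])"
```

```text
shift cm [14.7   0.18  0.52] turn(tool z) -0.001 or 3.141 pos [0.4139 0.0073 0.0652] yaw_y -1.581 j6 1.42 F [ 0.2  0.1 -1.3] g 0.225 t 9.2
[[ 0.999 -0.01   0.041]
 [-0.01  -1.    -0.001]
 [ 0.041  0.001 -0.999]]
[(0.93, [0.5016, 0.006], [128.6, 45.5], -0.1, [35.0, 47.0, 42.0])]
```

View pics/ins.png

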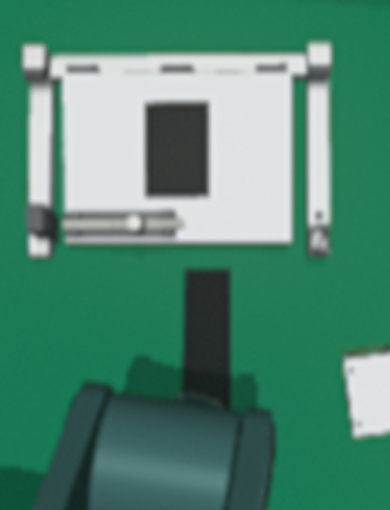

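{"api": "move_arm", "payload": {"motion": [[0,[1,0,0.04],0],[0,[1.5,0,0.06],0],[0,[1.5,0,0.06],0],[0,[1.5,0,0.06],0],[0,[1,0,0.04],0],[0,[1,0,0.04],0],[0,[1,0,0.04],0],[0,[1,0,0.04],0],[0,[1,0,0.04],0],[0,[0.5,0,0.02],0]]}}

```text
time_s: 10.35
eef_pos: [0.4973, 0.0078, 0.0641]
orientation: [[1.0, -0.007, -0.026], [-0.007, -1.0, 0.001], [-0.026, -0.001, -1.0]]
ft_force: [-8.8, -1.6, 9.9]
grip_width: 0.224
```

```bash
python3 -c "
from h import *
go(.561,.004,1.561,.066);print(np.round(manip.sense()['orientation'],3))"
```

```text
shift cm [ 6.36  0.34 -0.36] turn(tool z) 0.003 or -3.139 pos [0.4973 0.0078 0.0641] yaw_y -1.578 j6 1.46 F [-8.8 -1.6  9.9] g 0.224 t 10.3
[[ 1.    -0.007 -0.026]
 [-0.007 -1.     0.001]
 [-0.026 -0.001 -1.   ]]
```

{"api": "move_arm", "payload": {"motion": [[0,[0.8,0,-0.1],0],[0,[0.8,0,-0.05],0],[0,[0.8,0,-0.03],0],[0,[0.8,0,-0.03],0],[0,[0.8,0,-0.03],0],[0,[0.8,0,-0.03],0],[0,[0.5,0,0],0],[0,[0,0,0],0],[0,[0,0,0],0],[0,[0,0,0],0]]}}

```text
time_s: 11.35
eef_pos: [0.5108, 0.0091, 0.064]
orientation: [[0.994, -0.004, -0.11], [-0.004, -1.0, 0.003], [-0.11, -0.002, -0.994]]
ft_force: [-3.0, -0.5, 1.4]
grip_width: 0.22
```

```bash
python3 -c "
from h import *
go(.561,.004,1.561,.066);print(np.round(manip.sense()['orientation'],3))"
```

```text
shift cm [ 4.97  0.49 -0.76] turn(tool z) 0.006 or -3.136 pos [0.5108 0.0091 0.064 ] yaw_y -1.575 j6 1.47 F [-3.  -0.5  1.4] g 0.220 t 11.3
[[ 0.994 -0.004 -0.11 ]
 [-0.004 -1.     0.003]
 [-0.11  -0.002 -0.994]]
```

Pushing load is accumulating as tool tilt, because each row starts from the measured pose. I'll use fewer, larger strides.

{"api": "move_arm", "payload": {"motion": [[0,[2,0,-0.3],0],[0,[2,0,-0.25],0],[0,[2,0,-0.25],0],[0,[0,0,0],0],[0,[0,0,0],0],[0,[0,0,0],0],[0,[0,0,0],0],[0,[0,0,0],0],[0,[0,0,0],0],[0,[0,0,0],0]]}}

```text
time_s: 12.35
eef_pos: [0.558, 0.0102, 0.0635]
orientation: [[0.99, -0.003, -0.139], [-0.003, -1.0, 0.004], [-0.139, -0.004, -0.99]]
ft_force: [-2.2, -0.2, 2.2]
grip_width: 0.222
```

```bash
python3 -c "
from h import *
go(.561,.004,1.561,.066);print(np.round(manip.sense()['orientation'],3))
g=grab_frame('scene');save(g,'ins2',(220,120,400,270),4)"
```

```text
shift cm [ 0.27  0.61 -0.3 ] turn(tool z) 0.007 or -3.135 pos [0.558  0.0102 0.0635] yaw_y -1.574 j6 1.48 F [-2.2 -0.2  2.2] g 0.222 t 12.3
[[ 0.99  -0.003 -0.139]
 [-0.003 -1.     0.004]
 [-0.139 -0.004 -0.99 ]]
```

View pics/ins2.png

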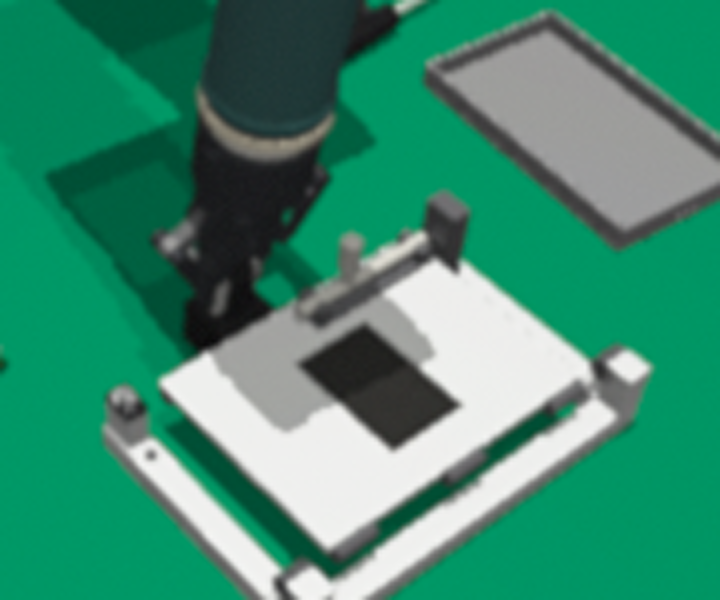

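The tray looks lifted. I'll check its height in numbers at the front -y corner.

```bash
python3 - <<'E'
from h import *
np.set_printoptions(precision=2,suppress=True)
g=grab_frame("scene");f=grab_frame("top")
def w(x,y,z,X=(.678,.034),a=-.009):
    return [X[0]+np.cos(a)*x-np.sin(a)*y,X[1]+np.sin(a)*x+np.cos(a)*y,z]
for z in (.031,.046,.050,.054):
    print(z,"scene corner",proj(g,w(-.085,-.108,z)),"knob",proj(g,w(-.067,.035,z+.052)),"topknob",proj(f,w(-.067,.035,z+.052)))
print("mark",proj(g,w(-.085,-.127,.05)),"keeper inner top front",proj(g,w(-.085,.119,.08)))
print("edge",landmark_of(g,"edge")[:1],"mark",landmark_of(g,"mark")[:1],landmark_of(g,"knob")[:1],landmark_of(f,"knob")[:1])
im0=cv2.imread("pics/scene0.png");im0=cv2.resize(im0,(512,384),interpolation=cv2.INTER_AREA)
a=cv2.cvtColor(im0,cv2.COLOR_BGR2GRAY);b=cv2.cvtColor(g["color"],cv2.COLOR_RGB2GRAY)
for n,(x0,y0,x1,y1) in {"corner":(254,208,268,226),"knobtop":(302,179,312,192),"gauge":(246,214,256,232)}.items():
    t=a[y0:y1,x0:x1];s=b[y0-10:y1+6,x0-4:x1+5]
    r=cv2.matchTemplate(s,t,cv2.TM_CCOEFF_NORMED);i=np.unravel_index(r.argmax(),r.shape);print(n,"dcol,drow",i[1]-4,i[0]-10,r.max())
E
```

```text
0.031 scene corner [259.47 219.3 ] knob [307.46 185.19] topknob [224.5  160.55]
0.046 scene corner [259.53 215.56] knob [308.04 181.13] topknob [223.83 159.7 ]
0.05 scene corner [259.55 214.55] knob [308.19 180.03] topknob [223.64 159.47]
0.054 scene corner [259.56 213.53] knob [308.35 178.92] topknob [223.46 159.24]
mark [253.56 218.05] keeper inner top front [325.78 168.83]
edge [{'centre': [260.9, 214.5], 'confidence': 0.83}] mark [{'centre': [251.9, 217.6], 'confidence': 0.94}] [{'centre': [308.7, 179.1], 'confidence': 0.54}] [{'centre': [221.7, 162.2], 'confidence': 0.42}]
corner dcol,drow 0 -4 0.9365641
knobtop dcol,drow 1 -4 0.726255
gauge dcol,drow 0 0 0.9982823
```

{"api": "move_arm", "payload": {"motion": [[0,[0.9,0,-0.15],0],[0,[0,0,0],0],[0,[0,0,0],0],[0,[0,0,0],0],[0,[0,0,0],0],[0,[0,0,0],0],[0,[0,0,0],0],[0,[0,0,0],0],[0,[0,0,0],0],[0,[0,0,0],0]]}}

```text
time_s: 13.7
eef_pos: [0.5637, 0.0104, 0.0634]
orientation: [[0.989, -0.003, -0.146], [-0.002, -1.0, 0.005], [-0.146, -0.004, -0.989]]
ft_force: [-2.4, 0.4, 1.6]
grip_width: 0.226
```

```bash
cat > chk.py <<'E'
from h import *
go(.561,.004,1.561,.066)
g=grab_frame("scene")
a=cv2.resize(cv2.imread("pics/scene0.png"),(512,384),interpolation=cv2.INTER_AREA)
a=cv2.cvtColor(a,cv2.COLOR_BGR2GRAY);b=cv2.cvtColor(g["color"],cv2.COLOR_RGB2GRAY)
U=8;up=lambda i:cv2.resize(i,None,fx=U,fy=U,interpolation=cv2.INTER_CUBIC)
for n,(x0,y0,x1,y1) in {"corner":(257,209,268,226),"knobtop":(302,179,312,190),"gauge":(246,214,256,232)}.items():
    r=cv2.matchTemplate(up(b[y0-10:y1+6,x0-4:x1+5]),up(a[y0:y1,x0:x1]),cv2.TM_CCOEFF_NORMED);i=np.unravel_index(r.argmax(),r.shape);print(n,"dcol,drow",i[1]/U-4,i[0]/U-10,r.max().round(3))
E
python3 chk.py
```

```text
shift cm [-0.3   0.64 -0.22] turn(tool z) 0.007 or -3.135 pos [0.5637 0.0104 0.0634] yaw_y -1.574 j6 1.48 F [-2.4  0.4  1.6] g 0.226 t 13.7
corner dcol,drow -0.375 -4.75 0.976
knobtop dcol,drow 1.375 -4.125 0.493
gauge dcol,drow 0.0 0.0 0.997
```

The corner rose 4.75 px, which matches the 19 mm needed, so the tray is level. I'll release and go up, watching how free motion affects the tilt.

{"api": "move_arm", "payload": {"motion": [[0.45,[0,0,0],0],[0.45,[0,0,0],0],[0.45,[0,0,0],0],[0.45,[-0.15,0,-1],0],[0.45,[-0.3,0,-2],0],[0.45,[-0.5,0,-3.5],0],[0.45,[-0.6,0,-4],0],[0.45,[-0.6,0,-4],0],[0.45,[-0.5,0,-3.5],0],[0.45,[0,0,0],0]]}}

```text
time_s: 14.75
eef_pos: [0.564, 0.0097, 0.2548]
orientation: [[0.989, -0.003, -0.146], [-0.002, -1.0, 0.005], [-0.146, -0.005, -0.989]]
ft_force: [0.9, 0.5, 0.4]
grip_width: 0.446
```

```bash
python3 chk.py
```

```text
shift cm [ 2.46  0.67 18.72] turn(tool z) 0.007 or -3.135 pos [0.564  0.0097 0.2548] yaw_y -1.574 j6 1.48 F [0.9 0.5 0.4] g 0.446 t 14.8
corner dcol,drow -0.375 -4.875 0.988
knobtop dcol,drow 2.0 -4.0 0.93
gauge dcol,drow 0.0 0.0 0.997
```

Tilt is unaffected by free motion, so I'll undo it by pressing the closed fingers backwards (-x) against the fixed rear rail of the rack.

{"api": "move_arm", "payload": {"motion": [[0,[4,0,-0.6],0],[0,[5,0.5,-0.7],0],[0,[5,0.5,-0.7],0],[0,[5,0.5,-0.7],0],[0,[5,0.5,-0.7],0],[0,[3,0,-0.4],0],[0,[0,0,0],0],[0,[0,0,0],0],[0,[0,0,0],0],[0,[0,0,0],0]]}}

```text
time_s: 15.8
eef_pos: [0.8296, -0.0102, 0.2332]
orientation: [[0.985, -0.003, -0.174], [-0.002, -1.0, 0.008], [-0.175, -0.008, -0.985]]
ft_force: [0.5, 0.8, -0.3]
grip_width: -0.003
```

```bash
python3 - <<'E'
from h import *
go(.82,-.01,None,.04)
g=grab_frame("scene");save(g,"rear",(220,120,480,350),3)
E
```

```text
shift cm [ 2.42  0.14 19.19] pos [ 0.8296 -0.0102  0.2332] yaw_y -1.574 j6 1.48 F [ 0.5  0.8 -0.3] g -0.003 t 15.8
```

View pics/rear.png

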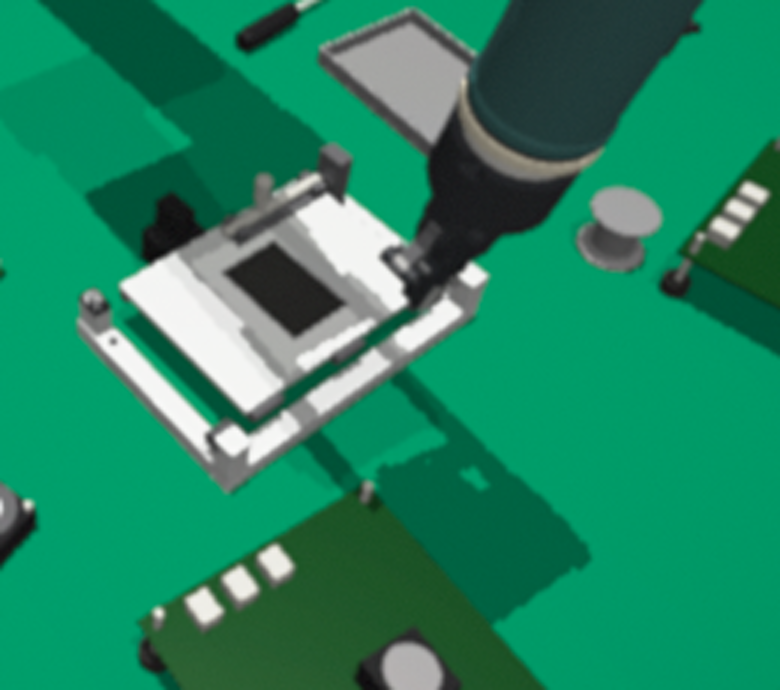

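{"api": "move_arm", "payload": {"motion": [[0,[0.5,-2,2.5],0],[0,[0.5,-2,2.5],0],[0,[0.5,0,3],0],[0,[0.5,0,3],0],[0,[0.4,0,3],0],[0,[0.3,0,2.5],0],[0,[0.2,0,2],0],[0,[0.1,0,1],0],[0,[0,0,0],0],[0,[0,0,0],0]]}}

```text
time_s: 16.85
eef_pos: [0.823, 0.0335, 0.0443]
orientation: [[0.987, -0.003, -0.163], [-0.002, -1.0, 0.007], [-0.163, -0.007, -0.987]]
ft_force: [-0.8, -0.7, 0.3]
grip_width: -0.003
```

```bash
python3 - <<'E'
from h import *
go(.80,.03,None,.03)
E
```

```text
shift cm [-2.03  0.37  1.79] pos [0.823  0.0335 0.0443] yaw_y -1.574 j6 1.53 F [-0.8 -0.7  0.3] g -0.003 t 16.9
```

{"api": "move_arm", "payload": {"motion": [[0,[0.2,0,1.3],0],[0,[-1,0,0.2],0],[0,[-1,0,0.2],0],[0,[-1,0,0.15],0],[0,[-1,0,0.1],0],[0,[-1,0,0.1],0],[0,[-1,0,0.1],0],[0,[-1,0,0.1],0],[0,[0,0,0],0],[0,[0,0,0],0]]}}

```text
time_s: 17.85
eef_pos: [0.7898, 0.0327, 0.0423]
orientation: [[0.997, -0.004, -0.073], [-0.004, -1.0, 0.007], [-0.073, -0.006, -0.997]]
ft_force: [-0.2, 0.7, 0.4]
grip_width: -0.001
```

```bash
python3 - <<'E'
from h import *
go(.80,.03,None,.03)
E
```

```text
shift cm [1.11 0.27 1.15] pos [0.7898 0.0327 0.0423] yaw_y -1.575 j6 1.53 F [-0.2  0.7  0.4] g -0.001 t 17.9
```

It works. A few more rows, starting lower.

{"api": "move_arm", "payload": {"motion": [[0,[0.6,0,0],0],[0,[0.1,0,1.3],0],[0,[-1,0,0.1],0],[0,[-1,0,0.1],0],[0,[-1,0,0.1],0],[0,[-1,0,0.1],0],[0,[-0.4,0,0],0],[0,[0,0,0],0],[0,[0,0,0],0],[0,[0,0,0],0]]}}

```text
time_s: 18.85
eef_pos: [0.7871, 0.0326, 0.0284]
orientation: [[1.0, -0.006, 0.009], [-0.006, -1.0, 0.007], [0.009, -0.007, -1.0]]
ft_force: [3.3, 0.7, 1.3]
grip_width: 0.001
```

```bash
python3 - <<'E'
from h import *
go(.80,.03,None,.03)
E
```

```text
shift cm [ 1.29  0.25 -0.15] pos [0.7871 0.0326 0.0284] yaw_y -1.577 j6 1.52 F [3.3 0.7 1.3] g 0.001 t 18.9
```

Tilt is about 0.01. Next I go up and over to the knob at about (0.608, 0.070), with the jaws along y.

{"api": "move_arm", "payload": {"motion": [[0.5,[1,0,0],0],[0.5,[0.5,0,-2],0],[0.5,[0,0,-4],0],[0.5,[0,0,-4],0],[0.5,[-1,-0.5,-3],0],[0.5,[-3,-1,-1.5],0],[0.5,[-4,-1,0],0],[0.5,[-4,-1,0],0],[0.5,[-4,0,0],0],[0.5,[-2.5,0,0],0]]}}

```text
time_s: 19.85
eef_pos: [0.6082, 0.0682, 0.1739]
orientation: [[1.0, -0.007, -0.014], [-0.007, -1.0, 0.007], [-0.014, -0.007, -1.0]]
ft_force: [0.5, -0.1, -0.8]
grip_width: 0.497
```

```bash
python3 - <<'E'
from h import *
go(.608,.07,1.561,.096);print(np.round(manip.sense()['orientation'],3))
E
```

```text
shift cm [ 0.09 -0.13  7.79] turn(tool z) 0.002 or -3.139 pos [0.6082 0.0682 0.1739] yaw_y -1.578 j6 1.57 F [ 0.5 -0.1 -0.8] g 0.497 t 19.9
[[ 1.    -0.007 -0.014]
 [-0.007 -1.     0.007]
 [-0.014 -0.007 -1.   ]]
```

{"api": "move_arm", "payload": {"motion": [[0.5,[0.1,-0.1,2],0],[0.5,[0,0,2],0],[0.5,[0,0,2],0],[0.5,[0,0,1.2],0],[0.5,[0,0,0.5],0],[0.5,[0,0,0],0],[0.3,[0,0,0],0],[0,[0,0,0],0],[0,[0,0,0],0],[0,[0,0,0],0]], "force": 20}}

```text
time_s: 20.85
eef_pos: [0.6009, 0.0703, 0.0957]
orientation: [[1.0, -0.006, -0.026], [-0.006, -1.0, 0.007], [-0.026, -0.006, -1.0]]
ft_force: [1.0, 0.7, -5.2]
grip_width: 0.164
```

```bash
python3 chk.py
```

```text
shift cm [-3.87  6.67  3.03] turn(tool z) 0.003 or -3.138 pos [0.6009 0.0703 0.0957] yaw_y -1.577 j6 1.57 F [ 1.   0.7 -5.2] g 0.164 t 20.9
corner dcol,drow -0.375 -5.0 0.994
knobtop dcol,drow 2.375 -2.875 0.373
gauge dcol,drow 0.0 0.0 0.997
```

Knob pinched: width is about 14 mm. Sliding +y.

{"api": "move_arm", "payload": {"motion": [[0,[0,-0.4,0],0],[0,[0,-0.5,0],0],[0,[0,-0.5,0],0],[0,[0,-0.5,0],0],[0,[0,-0.5,0],0],[0,[0,-0.5,0],0],[0,[0,-0.5,0],0],[0,[0,0,0],0],[0,[0,0,0],0],[0,[0,0,0],0]]}}

```text
time_s: 21.9
eef_pos: [0.601, 0.1072, 0.0956]
orientation: [[1.0, -0.005, -0.026], [-0.005, -1.0, 0.005], [-0.026, -0.005, -1.0]]
ft_force: [0.4, -1.2, -5.1]
grip_width: 0.169
```

```bash
python3 chk.py
```

```text
shift cm [-3.87 10.36  3.01] turn(tool z) 0.005 or -3.137 pos [0.601  0.1072 0.0956] yaw_y -1.576 j6 1.63 F [ 0.4 -1.2 -5.1] g 0.169 t 21.9
corner dcol,drow -0.375 -4.875 0.994
knobtop dcol,drow 2.25 5.125 0.633
gauge dcol,drow 0.0 0.0 0.997
```

{"api": "move_arm", "payload": {"motion": [[0,[0,-0.4,0],0],[0,[0,-0.5,0],0],[0,[0,-0.4,0],0],[0,[0,0,0],0],[0,[0,0,0],0],[0.5,[0,0,0],0],[0.5,[0,0,0],0],[0.5,[0,0.3,-2],0],[0.5,[0,0,-3],0],[0.5,[0,0,-3],0]]}}

```text
time_s: 22.95
eef_pos: [0.601, 0.1081, 0.1753]
orientation: [[0.999, -0.003, -0.034], [-0.003, -1.0, -0.011], [-0.034, 0.011, -0.999]]
ft_force: [-0.2, -0.7, 0.4]
grip_width: 0.5
```

```bash
python3 - <<'E'
import chk
from h import *
f=chk.g;save(f,"bolt",(240,150,350,240),6)
t=grab_frame("top")
for F,z in((t,.016),(f,.016)):
  [print("   ",x) for x in rects(F,"module1",z)]
print(rects(t,"weight",.018))
E
```

```text
shift cm [-3.6  10.29 11.17] turn(tool z) 0.007 or -3.135 pos [0.601  0.1081 0.1753] yaw_y -1.574 j6 1.65 F [-0.2 -0.7  0.4] g 0.500 t 22.9
corner dcol,drow -0.375 -4.875 0.994
knobtop dcol,drow 2.375 4.875 0.625
gauge dcol,drow 0.0 0.0 0.996
    (0.95, [0.5646, -0.2613], [83.6, 56.7], 8.0, [214.0, 221.0, 219.0])
    (0.81, [0.7177, -0.3894], [83.0, 56.0], 9.6, [146.0, 85.0, 183.0])
    (0.72, [0.4508, -0.1533], [83.7, 55.1], 7.4, [212.0, 221.0, 218.0])
    (0.67, [0.5789, -0.3813], [83.7, 58.4], -10.6, [210.0, 217.0, 215.0])
    (0.62, [0.4492, -0.4618], [84.6, 58.5], 25.1, [219.0, 223.0, 75.0])
    (0.93, [0.4556, -0.1564], [93.0, 60.5], 7.4, [189.0, 199.0, 192.0])
    (0.84, [0.581, -0.3833], [93.2, 55.1], -10.8, [200.0, 206.0, 201.0])
    (0.83, [0.45, -0.463], [95.9, 62.5], 25.2, [222.0, 218.0, 7.0])
    (0.78, [0.7203, -0.3927], [89.3, 56.9], 9.2, [155.0, 78.0, 193.0])
    (0.76, [0.5669, -0.263], [91.9, 58.2], 6.7, [195.0, 202.0, 196.0])
    (0.54, [0.3082, -0.2306], [110.0, 80.9], 26.8, [154.0, 190.0, 178.0])
    (0.51, [0.5677, 0.1474], [104.0, 38.3], -88.7, [114.0, 118.0, 112.0])
[(0.81, [0.4482, -0.2765], [83.1, 56.9], -9.1, [197.0, 201.0, 200.0]), (0.54, [0.6801, 0.029], [203.4, 173.8], 89.3, [189.0, 191.0, 191.0])]
```

View pics/bolt.png

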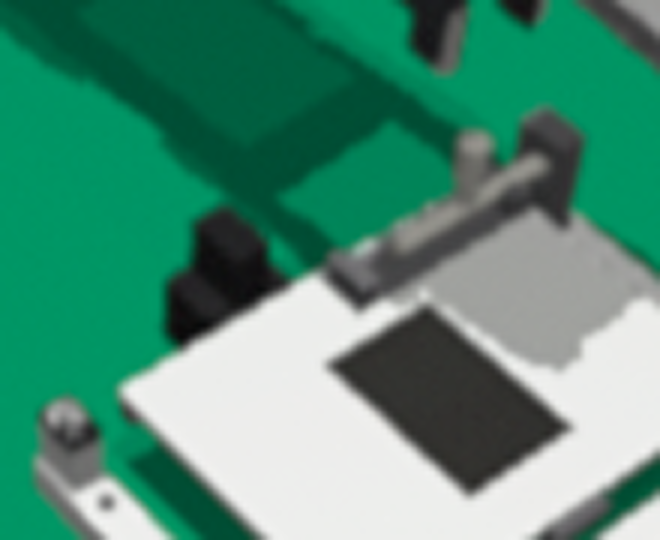

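The bolt rod enters the keeper with the knob beside it at crop (474,140), and the tray is level. Now module A at about (0.565,-0.262).

{"api": "move_arm", "payload": {"motion": [[0.85,[0,2,-1],-0.05],[0.85,[0,4,0],-0.1],[0.85,[0,5,0],0],[0.85,[0,5,0],0],[0.85,[0,5,0],0],[0.85,[0,5,0],0],[0.85,[0,5,0],0],[0.85,[0,4,0],0],[0.85,[0,2,0],0],[0.85,[0,0,0],0]]}}

```text
time_s: 24.2
eef_pos: [0.6444, -0.2641, 0.1699]
orientation: [[0.986, 0.158, -0.055], [0.158, -0.987, -0.003], [-0.055, -0.005, -0.998]]
ft_force: [-0.7, 0.8, -0.6]
grip_width: 0.849
```

```bash
python3 - <<'E'
from h import *
g=grab_frame("scene")
print("knob",ray(g,(319,173.3),.102),"pad",ray(g,(314.8,216.2),.05))
go(.5655,-.262,1.71,.027);print(np.round(manip.sense()['orientation'],3))
E
```

```text
knob [0.61029046 0.10894311 0.102     ] pad [0.68140795 0.03411932 0.05      ]
shift cm [-6.93 -1.2  14.68] turn(tool z) 0.020 or -3.121 pos [ 0.6439 -0.2625  0.1696] yaw_y -1.411 j6 0.95 F [-0.7 -0.1  0.2] g 0.847 t 24.2
[[ 0.986  0.159 -0.056]
 [ 0.159 -0.987 -0.002]
 [-0.055 -0.007 -0.998]]
```

{"api": "move_arm", "payload": {"motion": [[0.85,[-2,-0.4,0],0.02],[0.85,[-2.5,-0.4,0.5],0],[0.85,[-2,-0.3,1],0],[0.85,[-0.4,-0.1,2],0],[0.85,[0,0,2.5],0],[0.85,[0,0,2.5],0],[0.85,[0,0,2],0],[0.85,[0,0,1],0],[0.85,[0,0,0],0],[0.85,[0,0,0],0]]}}

```text
time_s: 25.25
eef_pos: [0.5604, -0.2374, 0.0526]
orientation: [[0.986, 0.152, -0.065], [0.153, -0.988, 0.01], [-0.063, -0.02, -0.998]]
ft_force: [0.4, -0.1, 1.1]
grip_width: 0.847
```

```bash
python3 - <<'E'
from h import *
go(.5655,-.262,1.71,.027);print(np.round(manip.sense()['orientation'],3))
E
```

```text
shift cm [0.29 2.56 2.5 ] turn(tool z) 0.014 or -3.128 pos [ 0.5604 -0.2374  0.0526] yaw_y -1.418 j6 0.93 F [ 0.4 -0.1  1.1] g 0.847 t 25.2
[[ 0.986  0.152 -0.065]
 [ 0.153 -0.988  0.01 ]
 [-0.063 -0.02  -0.998]]
```

{"api": "move_arm", "payload": {"motion": [[0.85,[0.1,0.8,0],0.014],[0.85,[0.1,0.8,0],0],[0.85,[0.1,0.6,0],0],[0.85,[0,0.3,0],0],[0.85,[0,0,0],0],[0.85,[0,0,0],0],[0.85,[0,0,0],0],[0.85,[0,0,0],0],[0.85,[0,0,0],0],[0.85,[0,0,0],0]]}}

```text
time_s: 26.25
eef_pos: [0.57, -0.2654, 0.0557]
orientation: [[0.989, 0.137, -0.06], [0.137, -0.99, 0.007], [-0.058, -0.015, -0.998]]
ft_force: [0.4, -0.6, 0.3]
grip_width: 0.851
```

```bash
python3 - <<'E'
from h import *
go(.5655,-.262,1.71,.027);print(np.round(manip.sense()['orientation'],3))
g=grab_frame("scene");save(g,"modA",(120,170,270,300),4)
E
```

```text
shift cm [-0.24 -0.36  2.9 ] turn(tool z) -0.002 or 3.140 pos [ 0.57   -0.2654  0.0557] yaw_y -1.433 j6 0.92 F [ 0.4 -0.6  0.3] g 0.851 t 26.2
[[ 0.989  0.137 -0.06 ]
 [ 0.137 -0.99   0.007]
 [-0.058 -0.015 -0.998]]
```

View pics/modA.png

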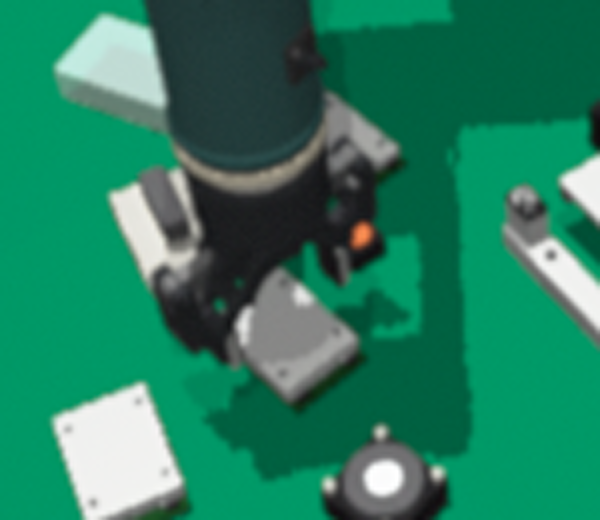

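The jaws straddle module A and the choke stays clear behind the right finger. Lowering and gripping.

{"api": "move_arm", "payload": {"motion": [[0.85,[-0.1,-0.2,0.5],0],[0.85,[-0.1,-0.1,0.7],0],[0.85,[0,0,0.7],0],[0.85,[0,0,0.6],0],[0.85,[0,0,0.3],0],[0.85,[0,0,0],0],[0.5,[0,0,0],0],[0.5,[0,0,0],0],[0.5,[0,0,0],0],[0.5,[0,0,0],0]], "force": 35}}

```text
time_s: 27.3
eef_pos: [0.5652, -0.2618, 0.0248]
orientation: [[0.989, 0.137, -0.061], [0.138, -0.99, 0.008], [-0.059, -0.016, -0.998]]
ft_force: [-0.4, 0.8, -0.8]
grip_width: 0.631
```

```bash
python3 - <<'E'
from h import *
go(.5655,-.262,1.71,.027);print(np.round(manip.sense()['orientation'],3))
E
```

```text
shift cm [ 0.01  0.02 -0.22] turn(tool z) -0.002 or 3.140 pos [ 0.5652 -0.2618  0.0248] yaw_y -1.433 j6 0.92 F [-0.4  0.8 -0.8] g 0.631 t 27.3
[[ 0.989  0.137 -0.061]
 [ 0.138 -0.99   0.008]
 [-0.059 -0.016 -0.998]]
```

{"api": "move_arm", "payload": {"motion": [[0.5,[0,0,-1],0],[0.5,[0,0,-2],0],[0.5,[0,0,-3],0],[0.5,[0,0,-3],0],[0.5,[1,-1,-2],0],[0.5,[2,-2,0],0.05],[0.5,[2,-3,0],0.05],[0.5,[2,-3,0],0.03],[0.5,[2,-3,0],0],[0.5,[2,-3,0],0]]}}

```text
time_s: 28.3
eef_pos: [0.6759, -0.1067, 0.1421]
orientation: [[0.998, -0.005, -0.056], [-0.005, -1.0, 0.005], [-0.056, -0.005, -0.998]]
ft_force: [-0.2, -0.6, -1.7]
grip_width: 0.629
```

```bash
python3 - <<'E'
from h import *
go(.679,.034,1.562,.077);print(np.round(manip.sense()['orientation'],3))
E
```

```text
shift cm [  0.6  -14.04   6.56] turn(tool z) 0.003 or -3.138 pos [ 0.6759 -0.1067  0.1421] yaw_y -1.576 j6 1.33 F [-0.2 -0.6 -1.7] g 0.629 t 28.3
[[ 0.998 -0.005 -0.056]
 [-0.005 -1.     0.005]
 [-0.056 -0.005 -0.998]]
```

{"api": "move_arm", "payload": {"motion": [[0.5,[0,-2,0],0],[0.5,[0,-3,0],0],[0.5,[0,-3,0],0],[0.5,[0,-3,0],0],[0.5,[0,-2,0],0],[0.5,[0,-0.8,0],0],[0.5,[0,0,0],0],[0.5,[0,0,0],0],[0.5,[0,0,0],0],[0.5,[0,0,0],0]]}}

```text
time_s: 29.3
eef_pos: [0.6753, 0.0373, 0.1471]
orientation: [[0.998, -0.002, -0.055], [-0.002, -1.0, 0.003], [-0.055, -0.003, -0.998]]
ft_force: [0.5, 0.3, -1.9]
grip_width: 0.633
```

```bash
python3 - <<'E'
from h import *
go(.679,.034,1.562,.077);print(np.round(manip.sense()['orientation'],3))
E
```

```text
shift cm [0.76 0.35 6.98] turn(tool z) 0.006 or -3.135 pos [0.6753 0.0373 0.1471] yaw_y -1.573 j6 1.53 F [ 0.5  0.3 -1.9] g 0.633 t 29.3
[[ 0.998 -0.002 -0.055]
 [-0.002 -1.     0.003]
 [-0.055 -0.003 -0.998]]
```

{"api": "move_arm", "payload": {"motion": [[0.5,[0.2,0.15,1],0],[0.5,[0.2,0.1,1.5],0],[0.5,[0.2,0.1,1.5],0],[0.5,[0.1,0,1.2],0],[0.5,[0.1,0,0.7],0],[0.5,[0,0,0.4],0],[0.5,[0,0,0.3],0],[0.5,[0,0,0],0],[0.5,[0,0,0],0],[0.5,[0,0,0],0]]}}

```text
time_s: 30.3
eef_pos: [0.6804, 0.0312, 0.0757]
orientation: [[0.998, -0.005, -0.055], [-0.005, -1.0, 0.002], [-0.055, -0.002, -0.998]]
ft_force: [-0.6, -0.4, -1.3]
grip_width: 0.634
```

```bash
python3 - <<'E'
from h import *
go(.679,.034,1.562,.077);print(np.round(manip.sense()['orientation'],3))
E
```

```text
shift cm [-0.15 -0.28 -0.12] turn(tool z) 0.004 or -3.138 pos [0.6804 0.0312 0.0757] yaw_y -1.576 j6 1.52 F [-0.6 -0.4 -1.3] g 0.634 t 30.3
[[ 0.998 -0.005 -0.055]
 [-0.005 -1.     0.002]
 [-0.055 -0.002 -0.998]]
```

{"api": "move_arm", "payload": {"motion": [[0.5,[-0.1,-0.25,0],0],[0.5,[0,0,0.15],0],[0.5,[0,0,0.15],0],[0.5,[0,0,0.15],0],[0.5,[0,0,0],0],[0.5,[0,0,0],0],[0.5,[0,0,0],0],[0.5,[0,0,0],0],[0.5,[0,0,0],0],[0.5,[0,0,0],0]]}}

```text
time_s: 31.3
eef_pos: [0.6795, 0.0344, 0.0747]
orientation: [[0.999, -0.004, -0.054], [-0.004, -1.0, 0.002], [-0.054, -0.002, -0.999]]
ft_force: [-2.1, 0.5, 1.7]
grip_width: 0.632
```

```bash
python3 - <<'E'
from h import *
go(.679,.034,1.562,.077)
E
```

```text
shift cm [-0.07  0.04 -0.22] turn(tool z) 0.005 or -3.137 pos [0.6795 0.0344 0.0747] yaw_y -1.575 j6 1.52 F [-2.1  0.5  1.7] g 0.632 t 31.3
```

Contact confirmed: Fz went from -1.5 to +1.7 N. Releasing, then to module B.

{"api": "move_arm", "payload": {"motion": [[0.72,[0,0,0],0],[0.8,[0,0,0],0],[0.8,[0,0,0],0],[0.8,[-0.1,0,-1.5],0],[0.8,[-0.2,0,-3],0],[0.8,[-0.2,0,-3],0],[0.85,[0,2,-1.5],0],[0.85,[-1,3,0],0.05],[0.85,[-1,3,0],0.05],[0.85,[-1,3,0],0.08]]}}

```text
time_s: 32.3
eef_pos: [0.6469, -0.073, 0.177]
orientation: [[0.982, -0.182, -0.047], [-0.182, -0.983, 0.002], [-0.046, 0.007, -0.999]]
ft_force: [0.1, -0.0, -0.0]
grip_width: 0.852
```

```bash
python3 - <<'E'
from h import *
go(.580,-.382,1.388,.026);print(np.round(manip.sense()['orientation'],3))
g=grab_frame("scene")
[print("   ",x) for x in rects(g,"module1",.066)]
E
```

```text
shift cm [-0.26 31.5  15.35] turn(tool z) 0.000 or -3.142 pos [ 0.6469 -0.073   0.177 ] yaw_y -1.754 j6 1.54 F [ 0.1 -0.  -0. ] g 0.852 t 32.3
[[ 0.982 -0.182 -0.047]
 [-0.182 -0.983  0.002]
 [-0.046  0.007 -0.999]]
    (0.89, [0.4906, -0.4645], [89.5, 57.8], 24.3, [226.0, 222.0, 7.0])
    (0.88, [0.4953, -0.1765], [84.4, 54.5], 9.8, [203.0, 209.0, 204.0])
    (0.74, [0.681, 0.0328], [89.9, 66.4], 0.5, [184.0, 188.0, 184.0])
    (0.72, [0.7437, -0.3976], [82.6, 52.8], 8.5, [161.0, 79.0, 200.0])
    (0.61, [0.6131, -0.3882], [86.9, 50.4], -12.3, [209.0, 213.0, 209.0])
    (0.52, [0.6106, 0.1115], [81.3, 38.4], -66.1, [160.0, 168.0, 157.0])
```

Module A sits within about 1 mm of the pad centre in the same view. On to B.

{"api": "move_arm", "payload": {"motion": [[0.85,[0,2.5,0],0],[0.85,[0,4,0],0],[0.85,[0,4,0],0],[0.85,[0,4,0],0],[0.85,[0,4,0],0],[0.85,[0,4,0],0],[0.85,[0,4,0],0],[0.85,[0,3,0],0],[0.85,[0,1.5,0],0],[0.85,[0,0,0],0]]}}

```text
time_s: 33.4
eef_pos: [0.5923, -0.3875, 0.1888]
orientation: [[0.984, -0.175, -0.037], [-0.175, -0.985, -0.001], [-0.037, 0.007, -0.999]]
ft_force: [0.1, 1.0, 1.8]
grip_width: 0.849
```

```bash
python3 - <<'E'
from h import *
go(.580,-.382,1.388,.026);print(np.round(manip.sense()['orientation'],3))
E
```

```text
shift cm [-0.71 -0.44 16.31] turn(tool z) 0.007 or -3.135 pos [ 0.5923 -0.3875  0.1888] yaw_y -1.747 j6 1.09 F [0.1 1.  1.8] g 0.849 t 33.4
[[ 0.984 -0.175 -0.037]
 [-0.175 -0.985 -0.001]
 [-0.037  0.007 -0.999]]
```

{"api": "move_arm", "payload": {"motion": [[0.85,[-0.2,-0.2,1.5],0],[0.85,[-0.2,-0.2,2.5],0],[0.85,[-0.2,0,2.5],0],[0.85,[-0.1,0,2.5],0],[0.85,[0,0,2],0],[0.85,[0,0,1],0],[0.85,[0,0,0],0],[0.85,[0,0,0],0],[0.85,[0,0,0],0],[0.85,[0,0,0],0]]}}

```text
time_s: 34.4
eef_pos: [0.5897, -0.3684, 0.0721]
orientation: [[0.986, -0.165, -0.03], [-0.165, -0.986, 0.002], [-0.03, 0.003, -1.0]]
ft_force: [0.4, 0.5, 0.2]
grip_width: 0.848
```

```bash
python3 - <<'E'
from h import *
go(.580,-.382,1.388,.026);print(np.round(manip.sense()['orientation'],3))
E
```

```text
shift cm [-0.59  1.49  4.63] turn(tool z) 0.017 or -3.124 pos [ 0.5897 -0.3684  0.0721] yaw_y -1.736 j6 1.10 F [0.4 0.5 0.2] g 0.848 t 34.4
[[ 0.986 -0.165 -0.03 ]
 [-0.165 -0.986  0.002]
 [-0.03   0.003 -1.   ]]
```

{"api": "move_arm", "payload": {"motion": [[0.85,[-0.2,0.5,0],0.017],[0.85,[-0.2,0.5,0.3],0],[0.85,[-0.1,0.4,0.3],0],[0.85,[0,0.1,0.4],0],[0.85,[0,0,0.4],0],[0.85,[0,0,0.4],0],[0.85,[0,0,0.4],0],[0.85,[0,0,0],0],[0.85,[0,0,0],0],[0.85,[0,0,0],0]]}}

```text
time_s: 35.4
eef_pos: [0.5811, -0.3849, 0.0498]
orientation: [[0.983, -0.184, -0.028], [-0.184, -0.983, 0.0], [-0.028, 0.005, -1.0]]
ft_force: [-0.1, 0.0, -1.2]
grip_width: 0.849
```

```bash
python3 - <<'E'
from h import *
go(.580,-.382,1.388,.026);print(np.round(manip.sense()['orientation'],3))
E
```

```text
shift cm [-0.1  -0.28  2.38] turn(tool z) -0.002 or 3.139 pos [ 0.5811 -0.3849  0.0498] yaw_y -1.756 j6 1.09 F [-0.1  0.  -1.2] g 0.849 t 35.4
[[ 0.983 -0.184 -0.028]
 [-0.184 -0.983  0.   ]
 [-0.028  0.005 -1.   ]]
```

{"api": "move_arm", "payload": {"motion": [[0.85,[-0.1,-0.2,0.4],0],[0.85,[0,-0.1,0.6],0],[0.85,[0,0,0.6],0],[0.85,[0,0,0.5],0],[0.85,[0,0,0.2],0],[0.85,[0,0,0],0],[0.5,[0,0,0],0],[0.5,[0,0,0],0],[0.5,[0,0,0],0],[0.5,[0,0,0],0]]}}

```text
time_s: 36.4
eef_pos: [0.5802, -0.3814, 0.025]
orientation: [[0.983, -0.184, -0.028], [-0.184, -0.983, -0.0], [-0.027, 0.005, -1.0]]
ft_force: [-0.1, 0.2, -1.0]
grip_width: 0.635
```

```bash
python3 - <<'E'
from h import *
go(.580,-.382,1.388,.026);print(np.round(manip.sense()['orientation'],3))
E
```

```text
shift cm [-0.02  0.07 -0.1 ] turn(tool z) -0.002 or 3.139 pos [ 0.5802 -0.3814  0.025 ] yaw_y -1.756 j6 1.10 F [-0.1  0.2 -1. ] g 0.635 t 36.4
[[ 0.983 -0.184 -0.028]
 [-0.184 -0.983 -0.   ]
 [-0.027  0.005 -1.   ]]
```

{"api": "move_arm", "payload": {"motion": [[0.5,[0,0,-1],0],[0.5,[0,0,-2],0],[0.5,[0,0,-3],0],[0.5,[0,0,-3],0],[0.5,[0,-1,-3],-0.06],[0.5,[1,-2,-1],-0.06],[0.5,[1.5,-3,0],-0.057],[0.5,[1.5,-4,0],0],[0.5,[1.5,-4,0],0],[0.5,[1.5,-4,0],0]]}}

```text
time_s: 37.4
eef_pos: [0.6619, -0.206, 0.1656]
orientation: [[1.0, -0.01, -0.022], [-0.01, -1.0, -0.004], [-0.022, 0.005, -1.0]]
ft_force: [0.2, -0.3, -1.6]
grip_width: 0.631
```

```bash
python3 - <<'E'
from h import *
go(.679,.034,1.562,.11);print(np.round(manip.sense()['orientation'],3))
E
```

```text
shift cm [  1.59 -24.04   5.42] turn(tool z) -0.001 or 3.140 pos [ 0.6619 -0.206   0.1656] yaw_y -1.581 j6 1.19 F [ 0.2 -0.3 -1.6] g 0.631 t 37.4
[[ 1.    -0.01  -0.022]
 [-0.01  -1.    -0.004]
 [-0.022  0.005 -1.   ]]
```

{"api": "move_arm", "payload": {"motion": [[0.5,[0.3,-3.5,0],0],[0.5,[0.3,-4,0],0],[0.5,[0.3,-4,0],0],[0.5,[0.3,-4,0],0],[0.5,[0.2,-4,0],0],[0.5,[0,-3,0],0],[0.5,[0,-1,0],0],[0.5,[0,0,0],0],[0.5,[0,0,0],0],[0.5,[0,0,0],0]]}}

```text
time_s: 38.4
eef_pos: [0.6804, 0.0427, 0.1716]
orientation: [[1.0, -0.004, -0.014], [-0.004, -1.0, -0.005], [-0.014, 0.005, -1.0]]
ft_force: [0.2, 0.9, -0.6]
grip_width: 0.634
```

```bash
python3 - <<'E'
from h import *
go(.679,.034,1.562,.098);print(np.round(manip.sense()['orientation'],3))
E
```

```text
shift cm [-0.03  0.83  7.36] turn(tool z) 0.005 or -3.137 pos [0.6804 0.0427 0.1716] yaw_y -1.575 j6 1.54 F [ 0.2  0.9 -0.6] g 0.634 t 38.4
[[ 1.    -0.004 -0.014]
 [-0.004 -1.    -0.005]
 [-0.014  0.005 -1.   ]]
```

{"api": "move_arm", "payload": {"motion": [[0.5,[0,0.3,1],0],[0.5,[0,0.3,1.5],0],[0.5,[0,0.2,1.5],0],[0.5,[0,0,1.3],0],[0.5,[0,0,0.9],0],[0.5,[0,0,0.6],0],[0.5,[0,0,0.3],0],[0.5,[0,0,0],0],[0.5,[0,0,0],0],[0.5,[0,0,0],0]]}}

```text
time_s: 39.4
eef_pos: [0.6791, 0.0271, 0.0947]
orientation: [[1.0, -0.011, -0.016], [-0.011, -1.0, -0.006], [-0.016, 0.006, -1.0]]
ft_force: [0.7, -0.3, -1.9]
grip_width: 0.631
```

```bash
python3 - <<'E'
from h import *
go(.679,.034,1.562,.089);print(np.round(manip.sense()['orientation'],3))
E
```

```text
shift cm [-0.01 -0.7   0.57] turn(tool z) -0.002 or 3.139 pos [0.6791 0.0271 0.0947] yaw_y -1.582 j6 1.53 F [ 0.7 -0.3 -1.9] g 0.631 t 39.4
[[ 1.    -0.011 -0.016]
 [-0.011 -1.    -0.006]
 [-0.016  0.006 -1.   ]]
```

Not touching yet at 0.0947. I'll correct y, then lower slowly.

{"api": "move_arm", "payload": {"motion": [[0.5,[0,-0.3,0],0],[0.5,[0,-0.3,0],0],[0.5,[0,-0.1,0],0],[0.5,[0,0,0.2],0],[0.5,[0,0,0.2],0],[0.5,[0,0,0.2],0],[0.5,[0,0,0.1],0],[0.5,[0,0,0],0],[0.5,[0,0,0],0],[0.5,[0,0,0],0]]}}

```text
time_s: 40.4
eef_pos: [0.6801, 0.0351, 0.0945]
orientation: [[1.0, -0.01, -0.012], [-0.01, -1.0, -0.007], [-0.012, 0.007, -1.0]]
ft_force: [0.5, -0.8, 1.2]
grip_width: 0.637
```

```bash
python3 - <<'E'
from h import *
go(.679,.034,1.562,.089)
E
```

```text
shift cm [-0.11  0.11  0.55] turn(tool z) -0.001 or 3.140 pos [0.6801 0.0351 0.0945] yaw_y -1.581 j6 1.54 F [ 0.5 -0.8  1.2] g 0.637 t 40.4
```

Contact at 0.0945, so module A is 19 mm thick. Releasing, then to module C.

{"api": "move_arm", "payload": {"motion": [[0.72,[0,0,0],0],[0.8,[0,0,0],0],[0.8,[0,0,0],0],[0.8,[0,0,-1.5],0],[0.8,[0,0,-3],0],[0.85,[-1,0,-3],0],[0.85,[-3,2,-0.5],-0.04],[0.85,[-3.5,3,0],-0.05],[0.85,[-3.5,3,0],-0.046],[0.85,[-3,3,0],0]]}}

```text
time_s: 41.4
eef_pos: [0.5516, -0.0808, 0.1858]
orientation: [[0.99, 0.138, -0.001], [0.138, -0.99, -0.008], [-0.002, 0.008, -1.0]]
ft_force: [0.3, -0.8, 0.7]
grip_width: 0.851
```

```bash
python3 - <<'E'
from h import *
go(.4525,-.1545,1.697,.026);print(np.round(manip.sense()['orientation'],3))
g=grab_frame("scene");t=grab_frame("top")
[print("   ",x) for x in rects(g,"module1",.087)]
[print("   ",x) for x in rects(t,"module1",.016)]
E
```

```text
shift cm [-10.8    5.81  16.05] turn(tool z) 0.013 or -3.129 pos [ 0.5516 -0.0808  0.1858] yaw_y -1.432 j6 1.17 F [ 0.3 -0.8  0.7] g 0.851 t 41.4
[[ 0.99   0.138 -0.001]
 [ 0.138 -0.99  -0.008]
 [-0.002  0.008 -1.   ]]
    (0.84, [0.684, 0.0315], [92.7, 69.2], 0.0, [190.0, 194.0, 189.0])
    (0.81, [0.5077, -0.4648], [84.2, 53.0], 25.1, [230.0, 223.0, 2.0])
    (0.66, [0.7529, -0.4002], [82.6, 53.2], 8.4, [152.0, 80.0, 191.0])
    (0.57, [0.5116, -0.1853], [80.1, 52.9], 7.6, [199.0, 205.0, 200.0])
    (0.55, [0.7058, -0.0016], [86.6, 40.5], 28.7, [77.0, 87.0, 78.0])
    (0.76, [0.4486, -0.4615], [82.9, 56.1], 26.2, [216.0, 220.0, 70.0])
    (0.72, [0.7174, -0.3904], [83.8, 59.1], 8.5, [135.0, 80.0, 170.0])
    (0.6, [0.6953, 0.0428], [85.9, 55.7], -0.1, [217.0, 221.0, 220.0])
```

{"api": "move_arm", "payload": {"motion": [[0.85,[-2,1,0],0.013],[0.85,[-3,1.5,0],0],[0.85,[-3,1.7,0],0],[0.85,[-2,1,1],0],[0.85,[-0.7,0.4,2],0],[0.85,[0,0,2.5],0],[0.85,[0,0,2.5],0],[0.85,[0,0,1.5],0],[0.85,[0,0,0.5],0],[0.85,[0,0,0],0]]}}

```text
time_s: 42.6
eef_pos: [0.4693, -0.1487, 0.0889]
orientation: [[0.991, 0.13, 0.02], [0.13, -0.991, -0.011], [0.018, 0.014, -1.0]]
ft_force: [-0.4, -0.2, -0.7]
grip_width: 0.846
```

```bash
python3 - <<'E'
from h import *
go(.4525,-.1545,1.697,.026);print(np.round(manip.sense()['orientation'],3))
E
```

```text
shift cm [-1.85  0.28  6.26] turn(tool z) 0.004 or -3.138 pos [ 0.4693 -0.1487  0.0889] yaw_y -1.441 j6 1.00 F [-0.4 -0.2 -0.7] g 0.846 t 42.6
[[ 0.991  0.13   0.02 ]
 [ 0.13  -0.991 -0.011]
 [ 0.018  0.014 -1.   ]]
```

{"api": "move_arm", "payload": {"motion": [[0.85,[-0.5,0.1,0.3],0],[0.85,[-0.5,0.1,0.5],0],[0.85,[-0.5,0.1,0.5],0],[0.85,[-0.3,0,0.6],0],[0.85,[0,0,0.7],0],[0.85,[0,0,0.6],0],[0.85,[0,0,0.4],0],[0.85,[0,0,0],0],[0.85,[0,0,0],0],[0.85,[0,0,0],0]]}}

```text
time_s: 43.6
eef_pos: [0.4539, -0.1554, 0.0519]
orientation: [[0.991, 0.13, 0.024], [0.131, -0.991, -0.013], [0.022, 0.016, -1.0]]
ft_force: [-0.4, -0.8, 0.0]
grip_width: 0.85
```

```bash
python3 - <<'E'
from h import *
go(.4525,-.1545,1.697,.026);print(np.round(manip.sense()['orientation'],3))
E
```

```text
shift cm [-0.19 -0.15  2.58] turn(tool z) 0.005 or -3.137 pos [ 0.4539 -0.1554  0.0519] yaw_y -1.440 j6 0.97 F [-0.4 -0.8  0. ] g 0.850 t 43.6
[[ 0.991  0.13   0.024]
 [ 0.131 -0.991 -0.013]
 [ 0.022  0.016 -1.   ]]
```

{"api": "move_arm", "payload": {"motion": [[0.85,[-0.1,-0.1,0.4],0],[0.85,[-0.1,0,0.6],0],[0.85,[0,0,0.6],0],[0.85,[0,0,0.6],0],[0.85,[0,0,0.3],0],[0.85,[0,0,0],0],[0.5,[0,0,0],0],[0.5,[0,0,0],0],[0.5,[0,0,0],0],[0.5,[0,0,0],0]]}}

```text
time_s: 44.6
eef_pos: [0.4527, -0.1549, 0.0251]
orientation: [[0.991, 0.131, 0.025], [0.131, -0.991, -0.013], [0.023, 0.016, -1.0]]
ft_force: [-0.4, 0.4, -0.7]
grip_width: 0.628
```

```bash
python3 - <<'E'
from h import *
go(.4525,-.1545,1.697,.026);print(np.round(manip.sense()['orientation'],3))
E
```

```text
shift cm [-0.01 -0.04 -0.09] turn(tool z) 0.005 or -3.137 pos [ 0.4527 -0.1549  0.0251] yaw_y -1.440 j6 0.97 F [-0.4  0.4 -0.7] g 0.628 t 44.6
[[ 0.991  0.131  0.025]
 [ 0.131 -0.991 -0.013]
 [ 0.023  0.016 -1.   ]]
```

{"api": "move_arm", "payload": {"motion": [[0.5,[0,0,-1],0],[0.5,[0,0,-2],0.04],[0.5,[0,0,-3],0.05],[0.5,[0,0,-3],0.04],[0.5,[0,0,-3.5],0],[0.5,[1,-1,-2],0],[0.5,[2,-2,0],0],[0.5,[3,-2.5,0],0],[0.5,[4,-3,0],0],[0.5,[4,-3,0],0]]}}

```text
time_s: 45.6
eef_pos: [0.5873, -0.0377, 0.1849]
orientation: [[1.0, -0.012, 0.024], [-0.012, -1.0, -0.015], [0.024, 0.014, -1.0]]
ft_force: [0.5, -1.0, -1.5]
grip_width: 0.635
```

```bash
python3 - <<'E'
from h import *
go(.679,.034,1.562,.115);print(np.round(manip.sense()['orientation'],3))
E
```

```text
shift cm [ 8.91 -7.38  7.11] turn(tool z) -0.003 or 3.138 pos [ 0.5873 -0.0377  0.1849] yaw_y -1.583 j6 1.41 F [ 0.5 -1.  -1.5] g 0.635 t 45.6
[[ 1.    -0.012  0.024]
 [-0.012 -1.    -0.015]
 [ 0.024  0.014 -1.   ]]
```

{"api": "move_arm", "payload": {"motion": [[0.5,[2,-1.5,0],0],[0.5,[2,-1.5,0],0],[0.5,[2,-1.5,0],0],[0.5,[1.5,-1.5,0.5],0],[0.5,[0.8,-1,1],0],[0.5,[0,-0.2,1.2],0],[0.5,[0,0,1.2],0],[0.5,[0,0,0.8],0],[0.5,[0,0,0],0],[0.5,[0,0,0],0]]}}

```text
time_s: 46.6
eef_pos: [0.6755, 0.0392, 0.1388]
orientation: [[1.0, -0.008, 0.024], [-0.007, -1.0, -0.015], [0.024, 0.015, -1.0]]
ft_force: [-0.8, -0.1, -0.3]
grip_width: 0.632
```

```bash
python3 - <<'E'
from h import *
go(.679,.034,1.562,.115);print(np.round(manip.sense()['orientation'],3))
E
```

```text
shift cm [0.29 0.48 2.4 ] turn(tool z) 0.001 or -3.140 pos [0.6755 0.0392 0.1388] yaw_y -1.578 j6 1.55 F [-0.8 -0.1 -0.3] g 0.632 t 46.6
[[ 1.    -0.008  0.024]
 [-0.007 -1.    -0.015]
 [ 0.024  0.015 -1.   ]]
```

{"api": "move_arm", "payload": {"motion": [[0.5,[0.15,0.25,0.3],0],[0.5,[0.15,0.2,0.4],0],[0.5,[0,0.05,0.5],0],[0.5,[0,0,0.5],0],[0.5,[0,0,0.4],0],[0.5,[0,0,0.2],0],[0.5,[0,0,0],0],[0.5,[0,0,0],0],[0.5,[0,0,0],0],[0.5,[0,0,0],0]]}}

```text
time_s: 47.6
eef_pos: [0.6799, 0.0321, 0.1155]
orientation: [[1.0, -0.009, 0.026], [-0.008, -1.0, -0.015], [0.027, 0.015, -1.0]]
ft_force: [-1.0, 0.6, -0.8]
grip_width: 0.631
```

```bash
python3 - <<'E'
from h import *
go(.679,.034,1.562,.113);print(np.round(manip.sense()['orientation'],3))
E
```

```text
shift cm [-0.1  -0.19  0.24] turn(tool z) -0.000 or 3.142 pos [0.6799 0.0321 0.1155] yaw_y -1.580 j6 1.54 F [-1.   0.6 -0.8] g 0.631 t 47.6
[[ 1.    -0.009  0.026]
 [-0.008 -1.    -0.015]
 [ 0.027  0.015 -1.   ]]
```

{"api": "move_arm", "payload": {"motion": [[0.5,[-0.1,-0.2,0],0],[0.5,[0,0,0.15],0],[0.5,[0,0,0.15],0],[0.5,[0,0,0.15],0],[0.5,[0,0,0.1],0],[0.5,[0,0,0],0],[0.5,[0,0,0],0],[0.5,[0,0,0],0],[0.5,[0,0,0],0],[0.5,[0,0,0],0]]}}

```text
time_s: 48.6
eef_pos: [0.6795, 0.0343, 0.113]
orientation: [[1.0, -0.008, 0.029], [-0.008, -1.0, -0.016], [0.029, 0.015, -0.999]]
ft_force: [-0.2, 0.7, 1.5]
grip_width: 0.628
```

```bash
python3 - <<'E'
from h import *
go(.679,.034,1.562,.108);print(np.round(manip.sense()['orientation'],3))
E
```

```text
shift cm [-0.06  0.03  0.49] turn(tool z) 0.000 or -3.141 pos [0.6795 0.0343 0.113 ] yaw_y -1.579 j6 1.54 F [-0.2  0.7  1.5] g 0.628 t 48.6
[[ 1.    -0.008  0.029]
 [-0.008 -1.    -0.016]
 [ 0.029  0.015 -0.999]]
```

Contact at 0.113. Releasing and going for the weight.

{"api": "move_arm", "payload": {"motion": [[0.72,[0,0,0],0],[0.8,[0,0,0],0],[0.8,[0,0,0],0],[0.8,[0,0,-1.5],0],[0.8,[0,0,-3],0],[0.6,[-1,0,-2.5],0],[0.5,[-3,2,-0.5],0.05],[0.5,[-3.5,4,0],0.05],[0.5,[-3.5,4,0],0.052],[0.5,[-3.5,4,0],0]]}}

```text
time_s: 49.6
eef_pos: [0.5277, -0.0887, 0.1947]
orientation: [[0.986, -0.159, 0.043], [-0.158, -0.987, -0.017], [0.045, 0.01, -0.999]]
ft_force: [0.8, -1.8, -0.1]
grip_width: 0.501
```

```bash
python3 - <<'E'
from h import *
go(.448,-.278,1.411,.048);print(np.round(manip.sense()['orientation'],3))
g=grab_frame("scene")
[print("   ",x) for x in rects(g,"module1",.105)]
E
```

```text
shift cm [-5.53 19.8  14.63] turn(tool z) 0.001 or -3.141 pos [ 0.5277 -0.0887  0.1947] yaw_y -1.730 j6 1.44 F [ 0.8 -1.8 -0.1] g 0.501 t 49.6
[[ 0.986 -0.159  0.043]
 [-0.158 -0.987 -0.017]
 [ 0.045  0.01  -0.999]]
    (0.98, [0.7622, -0.4011], [80.6, 51.9], 6.9, [153.0, 79.0, 191.0])
    (0.76, [0.6822, 0.0286], [87.5, 65.1], 1.9, [197.0, 201.0, 197.0])
    (0.75, [0.5926, -0.2205], [33.7, 29.2], 3.1, [92.0, 80.0, 54.0])
    (0.64, [0.5225, -0.4661], [81.9, 53.9], 25.2, [226.0, 221.0, 4.0])
    (0.55, [0.7132, -0.0128], [88.1, 43.7], 27.9, [78.0, 88.0, 79.0])
    (0.47, [0.7034, -0.0015], [92.3, 45.3], 28.3, [75.0, 85.0, 76.0])
```

{"api": "move_arm", "payload": {"motion": [[0.5,[-1,3,0],0],[0.5,[-1,4,0],0],[0.5,[-1,4,0],0],[0.5,[-1,4,0],0],[0.5,[-1,3,0.5],0],[0.5,[-0.5,1,1.5],0],[0.5,[0,0.5,2],0],[0.5,[0,0,2],0],[0.5,[0,0,1.5],0],[0.5,[0,0,0],0]]}}

```text
time_s: 50.7
eef_pos: [0.4473, -0.2877, 0.1297]
orientation: [[0.985, -0.163, 0.058], [-0.162, -0.986, -0.029], [0.062, 0.02, -0.998]]
ft_force: [0.0, 0.1, -0.6]
grip_width: 0.498
```

```bash
python3 - <<'E'
from h import *
go(.448,-.278,1.411,.048);print(np.round(manip.sense()['orientation'],3))
E
```

```text
shift cm [-0.59 -1.13  8.13] turn(tool z) -0.004 or 3.137 pos [ 0.4473 -0.2877  0.1297] yaw_y -1.735 j6 1.01 F [ 0.   0.1 -0.6] g 0.498 t 50.7
[[ 0.985 -0.163  0.058]
 [-0.162 -0.986 -0.029]
 [ 0.062  0.02  -0.998]]
```

{"api": "move_arm", "payload": {"motion": [[0.5,[-0.2,-0.4,0.5],0],[0.5,[-0.2,-0.4,1],0],[0.5,[-0.1,-0.2,1],0],[0.5,[0,0,1],0],[0.5,[0,0,1],0],[0.5,[0,0,0.7],0],[0.5,[0,0,0.4],0],[0.5,[0,0,0],0],[0.5,[0,0,0],0],[0.5,[0,0,0],0]]}}

```text
time_s: 51.7
eef_pos: [0.45, -0.2786, 0.0715]
orientation: [[0.985, -0.162, 0.061], [-0.16, -0.987, -0.032], [0.066, 0.022, -0.998]]
ft_force: [-0.1, -0.4, -0.2]
grip_width: 0.497
```

```bash
python3 - <<'E'
from h import *
go(.448,-.278,1.411,.048);print(np.round(manip.sense()['orientation'],3))
g=grab_frame("scene");save(g,"wt",(110,150,260,270),4)
E
```

```text
shift cm [-0.36 -0.08  2.33] turn(tool z) -0.003 or 3.139 pos [ 0.45   -0.2786  0.0715] yaw_y -1.733 j6 1.02 F [-0.1 -0.4 -0.2] g 0.497 t 51.7
[[ 0.985 -0.162  0.061]
 [-0.16  -0.987 -0.032]
 [ 0.066  0.022 -0.998]]
```

View pics/wt.png

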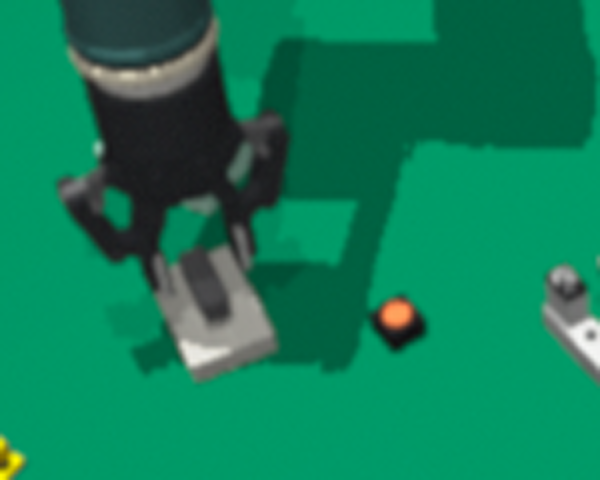

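The fingers are on either side of the weight's grip bar, roughly centred. Lowering and gripping firmly.

{"api": "move_arm", "payload": {"motion": [[0.5,[-0.2,0,0.5],0],[0.5,[-0.15,0,0.6],0],[0.5,[0,0,0.6],0],[0.5,[0,0,0.4],0],[0.5,[0,0,0.2],0],[0.5,[0,0,0],0],[0.1,[0,0,0],0],[0.1,[0,0,0],0],[0.1,[0,0,0],0],[0.1,[0,0,0],0]], "force": 70}}

```text
time_s: 52.75
eef_pos: [0.4481, -0.2788, 0.0472]
orientation: [[0.985, -0.162, 0.062], [-0.16, -0.987, -0.032], [0.067, 0.022, -0.998]]
ft_force: [0.3, -0.7, -4.1]
grip_width: 0.195
```

```bash
python3 - <<'E'
from h import *
go(.448,-.278,1.411,.048);print(np.round(manip.sense()['orientation'],3))
E
```

```text
shift cm [-0.02 -0.08 -0.08] turn(tool z) -0.003 or 3.139 pos [ 0.4481 -0.2788  0.0472] yaw_y -1.734 j6 1.02 F [ 0.3 -0.7 -4.1] g 0.195 t 52.8
[[ 0.985 -0.162  0.062]
 [-0.16  -0.987 -0.032]
 [ 0.067  0.022 -0.998]]
```

{"api": "move_arm", "payload": {"motion": [[0.1,[0,0,-0.7],0],[0.1,[0,0,-2],0],[0.1,[0,0,-3],-0.05],[0.1,[0,0,-4],-0.05],[0.1,[0,0,-4],-0.055],[0.1,[0,-1,-3],0],[0.1,[1,-2,-1],0],[0.1,[2,-3,0],0],[0.1,[3,-3.5,0],0],[0.1,[3,-3.5,0],0]]}}

```text
time_s: 53.75
eef_pos: [0.5185, -0.1391, 0.2293]
orientation: [[0.999, -0.01, 0.046], [-0.009, -1.0, -0.025], [0.046, 0.024, -0.999]]
ft_force: [1.1, -1.0, -6.2]
grip_width: 0.195
```

```bash
python3 - <<'E'
from h import *
go(.679,.034,1.562,.17);print(np.round(manip.sense()['orientation'],3))
E
```

```text
shift cm [ 15.6  -17.61   6.23] turn(tool z) -0.001 or 3.140 pos [ 0.5185 -0.1391  0.2293] yaw_y -1.581 j6 1.20 F [ 1.1 -1.  -6.2] g 0.195 t 53.8
[[ 0.999 -0.01   0.046]
 [-0.009 -1.    -0.025]
 [ 0.046  0.024 -0.999]]
```

{"api": "move_arm", "payload": {"motion": [[0.1,[2,-2,0],0],[0.1,[2.5,-3,0],0],[0.1,[2.5,-3,0],0],[0.1,[2.5,-3,0],0],[0.1,[2.5,-3,0],0],[0.1,[2,-2,0],0],[0.1,[1,-1,0.5],0],[0.1,[0.4,-0.3,0.5],0],[0.1,[0,0,0.5],0],[0.1,[0,0,0],0]]}}

```text
time_s: 54.75
eef_pos: [0.6703, 0.0454, 0.2077]
orientation: [[1.0, -0.005, 0.024], [-0.004, -1.0, -0.022], [0.024, 0.022, -0.999]]
ft_force: [-0.1, 0.4, -7.3]
grip_width: 0.195
```

```bash
python3 - <<'E'
from h import *
go(.679,.034,1.562,.16);print(np.round(manip.sense()['orientation'],3))
E
```

```text
shift cm [0.75 1.03 4.82] turn(tool z) 0.004 or -3.138 pos [0.6703 0.0454 0.2077] yaw_y -1.576 j6 1.56 F [-0.1  0.4 -7.3] g 0.195 t 54.8
[[ 1.    -0.005  0.024]
 [-0.004 -1.    -0.022]
 [ 0.024  0.022 -0.999]]
```

{"api": "move_arm", "payload": {"motion": [[0.1,[0.3,0.4,0.5],0],[0.1,[0.3,0.4,0.8],0],[0.1,[0.2,0.2,0.8],0],[0.1,[0,0,0.8],0],[0.1,[0,0,0.7],0],[0.1,[0,0,0.5],0],[0.1,[0,0,0.3],0],[0.1,[0,0,0],0],[0.1,[0,0,0],0],[0.1,[0,0,0],0]]}}

```text
time_s: 55.75
eef_pos: [0.6774, 0.0293, 0.1599]
orientation: [[1.0, -0.009, 0.021], [-0.008, -1.0, -0.024], [0.021, 0.023, -1.0]]
ft_force: [-0.5, -0.1, -6.4]
grip_width: 0.196
```

```bash
python3 - <<'E'
from h import *
go(.679,.034,1.562,.154);print(np.round(manip.sense()['orientation'],3))
E
```

```text
shift cm [ 0.15 -0.48  0.58] turn(tool z) -0.000 or 3.141 pos [0.6774 0.0293 0.1599] yaw_y -1.580 j6 1.54 F [-0.5 -0.1 -6.4] g 0.196 t 55.8
[[ 1.    -0.009  0.021]
 [-0.008 -1.    -0.024]
 [ 0.021  0.023 -1.   ]]
```

{"api": "move_arm", "payload": {"motion": [[0.1,[0.1,-0.25,0],0],[0.1,[0.1,-0.2,0.1],0],[0.1,[0,0,0.15],0],[0.1,[0,0,0.15],0],[0.1,[0,0,0.15],0],[0.1,[0,0,0.1],0],[0.1,[0,0,0],0],[0.1,[0,0,0],0],[0.1,[0,0,0],0],[0.1,[0,0,0],0]]}}

```text
time_s: 56.75
eef_pos: [0.6805, 0.0343, 0.1539]
orientation: [[1.0, -0.009, 0.023], [-0.008, -1.0, -0.024], [0.023, 0.023, -0.999]]
ft_force: [-0.6, -0.1, -7.1]
grip_width: 0.193
```

```bash
python3 - <<'E'
from h import *
go(.679,.034,1.562,.149);print(np.round(manip.sense()['orientation'],3))
E
```

```text
shift cm [-0.16  0.02  0.49] turn(tool z) 0.000 or -3.141 pos [0.6805 0.0343 0.1539] yaw_y -1.579 j6 1.55 F [-0.6 -0.1 -7.1] g 0.193 t 56.8
[[ 1.    -0.009  0.023]
 [-0.008 -1.    -0.024]
 [ 0.023  0.023 -0.999]]
```

Not in contact yet (Fz still -7), so lowering on slowly.

{"api": "move_arm", "payload": {"motion": [[0.1,[0,0,0.15],0],[0.1,[0,0,0.15],0],[0.1,[0,0,0.15],0],[0.1,[0,0,0.1],0],[0.1,[0,0,0.1],0],[0.1,[0,0,0],0],[0.1,[0,0,0],0],[0.1,[0,0,0],0],[0.1,[0,0,0],0],[0.1,[0,0,0],0]]}}

```text
time_s: 57.75
eef_pos: [0.682, 0.0342, 0.1504]
orientation: [[1.0, -0.009, 0.027], [-0.008, -1.0, -0.024], [0.028, 0.023, -0.999]]
ft_force: [-1.6, 0.7, -0.0]
grip_width: 0.196
```

```bash
python3 - <<'E'
from h import *
go(.679,.034,1.562,.149)
E
```

```text
shift cm [-0.3   0.02  0.13] turn(tool z) 0.000 or -3.141 pos [0.682  0.0342 0.1504] yaw_y -1.579 j6 1.55 F [-1.6  0.7 -0. ] g 0.196 t 57.8
```

The pile now carries the weight (Fz is about 0). Releasing and backing up.

{"api": "move_arm", "payload": {"motion": [[0.4,[0,0,0],0],[0.5,[0,0,0],0],[0.5,[0,0,0],0],[0.5,[0,0,-1],0],[0.5,[0,0,-2.5],0],[0.5,[0,0,-3],0],[0.5,[-2,0,0],0],[0.5,[-3,0.5,0],0],[0.5,[-4,1,0],0],[0.5,[-3,1,0],0]]}}

```text
time_s: 58.75
eef_pos: [0.566, 0.0116, 0.2209]
orientation: [[0.999, -0.007, 0.045], [-0.006, -1.0, -0.025], [0.045, 0.024, -0.999]]
ft_force: [0.1, -0.3, 0.6]
grip_width: 0.501
```

```bash
python3 - <<'E'
import chk
from h import *
g=chk.g
for z in (.115,): print(rects(g,"weight",z)[:2])
print(rects(g,"wedge",.03,.2)[:3])
print([ (r["centre"],r["confidence"],ray(g,r["centre"],0).round(4)) for r in landmark_of(g,"wedge")[:3]])
save(g,"pile",(230,120,380,260),4.5);go(.5637,.0104,None,.066);print(np.round(manip.sense()['orientation'],3))
E
```

```text
shift cm [-1.19  0.38 15.47] turn(tool z) 0.002 or -3.139 pos [0.566  0.0116 0.2209] yaw_y -1.578 j6 1.50 F [ 0.1 -0.3  0.6] g 0.501 t 58.8
corner dcol,drow -0.25 -4.875 0.993
knobtop dcol,drow 0.875 6.0 0.495
gauge dcol,drow 0.0 0.0 0.997
[(0.85, [0.6786, 0.0328], [97.0, 74.1], 0.5, [152.0, 154.0, 148.0]), (0.64, [0.7179, -0.0116], [302.8, 210.6], -89.9, [189.0, 193.0, 190.0])]
[(0.7, [0.548, 0.0108], [70.1, 58.5], 88.9, [21.0, 30.0, 27.0])]
[]
shift cm [-1.16 -0.27 15.49] pos [0.5681 0.0114 0.2212] yaw_y -1.579 j6 1.50 F [ 1.7 -0.3  0. ] g 0.504 t 59.0
[[ 0.999 -0.009  0.047]
 [-0.008 -1.    -0.025]
 [ 0.047  0.024 -0.999]]
```

View pics/pile.png

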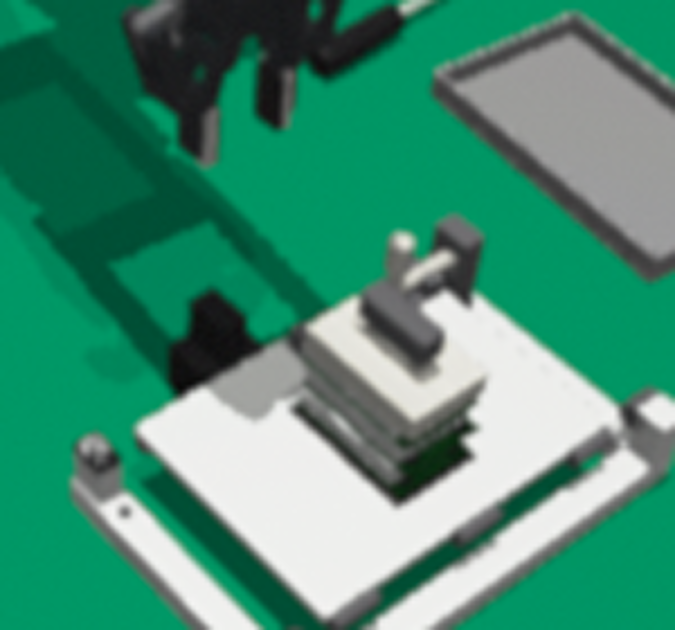

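The pile is square with the weight on top, the bolt is home and the wedge is still in place. Next I fetch the wedge.

{"api": "move_arm", "payload": {"motion": [[0.45,[-0.2,0,1],0],[0.45,[-0.2,0,2],0],[0.45,[-0.2,0,2],0],[0.45,[-0.2,0,2],0],[0.45,[-0.1,0,2],0],[0.45,[0,0,1],0],[0.45,[0,0,0.5],0],[0.45,[0,0,0],0],[0.45,[0,0,0],0],[0.45,[0,0,0],0]]}}

```text
time_s: 59.95
eef_pos: [0.577, 0.0099, 0.1122]
orientation: [[0.998, -0.007, 0.059], [-0.005, -1.0, -0.025], [0.06, 0.025, -0.998]]
ft_force: [-0.2, -0.1, 0.2]
grip_width: 0.453
```

```bash
python3 - <<'E'
from h import *
go(.5637,.0104,None,.066);print(np.round(manip.sense()['orientation'],3))
E
```

```text
shift cm [-1.61 -0.15  4.53] pos [0.577  0.0099 0.1122] yaw_y -1.578 j6 1.50 F [-0.2 -0.1  0.2] g 0.453 t 60.0
[[ 0.998 -0.007  0.059]
 [-0.005 -1.    -0.025]
 [ 0.06   0.025 -0.998]]
```

{"api": "move_arm", "payload": {"motion": [[0.45,[-0.6,-0.1,0],0],[0.45,[-0.6,0,0.3],0],[0.45,[-0.4,0,0.7],0],[0.45,[-0.1,0,1],0],[0.45,[-0.1,0,1],0],[0.45,[0,0,0.9],0],[0.45,[0,0,0.5],0],[0.45,[0,0,0.2],0],[0.45,[0,0,0],0],[0.45,[0,0,0],0]]}}

```text
time_s: 60.95
eef_pos: [0.5611, 0.0098, 0.0621]
orientation: [[0.998, -0.007, 0.061], [-0.005, -1.0, -0.025], [0.062, 0.025, -0.998]]
ft_force: [0.1, 0.1, 0.6]
grip_width: 0.451
```

```bash
python3 - <<'E'
from h import *
go(.5637,.0104,None,.066);print(np.round(manip.sense()['orientation'],3))
E
```

```text
shift cm [ 0.29 -0.06 -0.38] pos [0.5611 0.0098 0.0621] yaw_y -1.578 j6 1.50 F [0.1 0.1 0.6] g 0.451 t 61.0
[[ 0.998 -0.007  0.061]
 [-0.005 -1.    -0.025]
 [ 0.062  0.025 -0.998]]
```

{"api": "move_arm", "payload": {"motion": [[0.45,[0,0,-0.3],0],[0.1,[0,0,0],0],[0,[0,0,0],0],[0,[0,0,0],0],[0,[-2,0,-0.2],0],[0,[-3,0,-0.25],0],[0,[-3,0,-0.25],0],[0,[-3,0,-0.2],0],[0,[-2,0,-0.1],0],[0,[0,0,0],0]]}}

```text
time_s: 61.95
eef_pos: [0.4271, 0.0109, 0.0671]
orientation: [[0.998, -0.006, 0.064], [-0.005, -1.0, -0.025], [0.064, 0.025, -0.998]]
ft_force: [-0.4, -1.0, -2.1]
grip_width: 0.221
```

```bash
python3 - <<'E'
import chk
from h import *
go(.42,.0104,None,.066);print(np.round(manip.sense()['orientation'],3))
E
```

```text
shift cm [13.36  0.6   0.98] turn(tool z) 0.003 or -3.138 pos [0.4271 0.0109 0.0671] yaw_y -1.577 j6 1.48 F [-0.4 -1.  -2.1] g 0.221 t 62.0
corner dcol,drow -0.375 -4.125 0.992
knobtop dcol,drow 0.375 6.0 0.468
gauge dcol,drow 0.0 0.0 0.997
shift cm [-0.95  0.03  0.08] pos [0.4294 0.0107 0.0674] yaw_y -1.577 j6 1.48 F [ 0.9  0.8 -1.8] g 0.224 t 62.0
[[ 0.998 -0.006  0.067]
 [-0.005 -1.    -0.026]
 [ 0.067  0.025 -0.997]]
```

The tray dropped only about 2.5 mm onto the bolt. Next I lift the wedge and carry it to the tool tray, with TCP target about (0.494, 0.373).

{"api": "move_arm", "payload": {"motion": [[0,[-0.3,0,-1],0],[0,[-0.2,0,-2],0],[0,[-0.2,0,-3],0],[0,[-0.2,0,-3],0],[0,[0,-1,-1.5],0],[0,[0,-2,0],0],[0,[0,-3,0],0],[0,[0,-3.5,0],0],[0,[0,-3.5,0],0],[0,[0,-3.5,0],0]]}}

```text
time_s: 63.0
eef_pos: [0.4335, 0.1808, 0.1838]
orientation: [[0.995, -0.015, 0.095], [-0.012, -1.0, -0.027], [0.095, 0.025, -0.995]]
ft_force: [0.6, -0.4, -1.7]
grip_width: 0.217
```

```bash
python3 - <<'E'
from h import *
go(.494,.373,1.481,.12);print(np.round(manip.sense()['orientation'],3))
E
```

```text
shift cm [  5.18 -19.46   6.41] turn(tool z) 0.075 or -3.067 pos [0.4335 0.1808 0.1838] yaw_y -1.586 j6 1.91 F [ 0.6 -0.4 -1.7] g 0.217 t 63.0
[[ 0.995 -0.015  0.095]
 [-0.012 -1.    -0.027]
 [ 0.095  0.025 -0.995]]
```

{"api": "move_arm", "payload": {"motion": [[0,[0,-2,0],0],[0,[0.5,-3,0],0.04],[0,[0.8,-3,0],0.035],[0,[0.8,-3,0],0],[0,[0.8,-3,0],0],[0,[0.8,-3,0],0],[0,[0.5,-2,0],0],[0,[0.3,-0.6,0],0],[0,[0,0,0],0],[0,[0,0,0],0]]}}

```text
time_s: 64.0
eef_pos: [0.5026, 0.3928, 0.1961]
orientation: [[0.99, -0.086, 0.112], [-0.085, -0.996, -0.016], [0.113, 0.006, -0.994]]
ft_force: [0.3, -0.8, -0.8]
grip_width: 0.219
```

```bash
python3 - <<'E'
from h import *
go(.494,.373,1.481,.08);print(np.round(manip.sense()['orientation'],3))
f=grab_frame("top");save(f,"tt",(60,110,260,260),3.5)
E
```

```text
shift cm [-2.    1.98 11.47] turn(tool z) 0.003 or -3.138 pos [0.5026 0.3928 0.1961] yaw_y -1.657 j6 2.29 F [ 0.3 -0.8 -0.8] g 0.219 t 64.0
[[ 0.99  -0.086  0.112]
 [-0.085 -0.996 -0.016]
 [ 0.113  0.006 -0.994]]
```

View pics/tt.png

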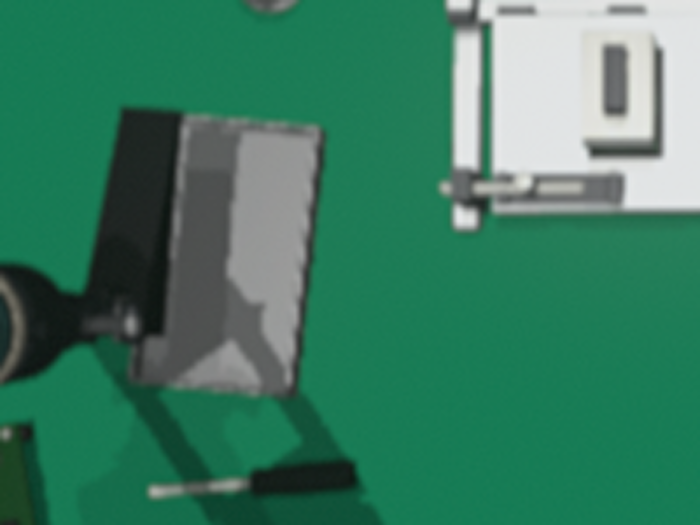

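{"api": "move_arm", "payload": {"motion": [[0,[-0.5,0.6,0],0],[0,[-0.5,0.8,0.5],0],[0,[-0.4,0.5,1],0],[0,[-0.2,0,1.2],0],[0,[-0.2,0,1.5],0],[0,[0,0,1.5],0],[0,[0,0,1.2],0],[0,[0,0,0.8],0],[0,[0,0,0.3],0],[0,[0,0,0],0]]}}

```text
time_s: 65.05
eef_pos: [0.4868, 0.3658, 0.1064]
orientation: [[0.99, -0.091, 0.106], [-0.089, -0.996, -0.02], [0.108, 0.011, -0.994]]
ft_force: [0.3, 0.9, -0.2]
grip_width: 0.222
```

```bash
python3 - <<'E'
from h import *
f=grab_frame("top")
print("tray centre",ray(f,(126.6,182.7),.022)); r=rects(f,"wedge",.06,.2);print(r[:2])
go(.494,.373,1.481,.073);print(np.round(manip.sense()['orientation'],3))
E
```

```text
tray centre [0.55856559 0.36187822 0.022     ]
[(0.79, [0.5575, 0.3633], [166.5, 60.0], -4.1, [33.0, 39.0, 36.0])]
shift cm [ 0.24 -0.78  3.46] turn(tool z) -0.001 or 3.140 pos [0.4872 0.3661 0.1072] yaw_y -1.662 j6 2.30 F [ 0.3 -0.2 -1.1] g 0.221 t 65.2
[[ 0.99  -0.091  0.108]
 [-0.089 -0.996 -0.02 ]
 [ 0.109  0.01  -0.994]]
```

{"api": "move_arm", "payload": {"motion": [[0,[0,0,0.5],0],[0,[0,0,0.6],0],[0,[0,0,0.6],0],[0,[0,0,0.5],0],[0,[0,0,0.4],0],[0,[0,0,0.3],0],[0,[0,0,0.3],0],[0,[0,0,0.2],0],[0,[0,0,0],0],[0,[0,0,0],0]]}}

```text
time_s: 66.15
eef_pos: [0.4925, 0.3664, 0.0721]
orientation: [[0.99, -0.091, 0.111], [-0.089, -0.996, -0.018], [0.112, 0.008, -0.994]]
ft_force: [0.2, 0.2, -1.2]
grip_width: 0.222
```

```bash
python3 - <<'E'
from h import *
go(.492,.368,1.481,.071);print(np.round(manip.sense()['orientation'],3))
E
```

```text
shift cm [-0.07 -0.15  0.1 ] turn(tool z) -0.001 or 3.141 pos [0.4925 0.3664 0.0721] yaw_y -1.661 j6 2.30 F [ 0.2  0.2 -1.2] g 0.222 t 66.2
[[ 0.99  -0.091  0.111]
 [-0.089 -0.996 -0.018]
 [ 0.112  0.008 -0.994]]
```

{"api": "move_arm", "payload": {"motion": [[0,[0,0,0.15],0],[0,[0,0,0.1],0],[0.45,[0,0,0],0],[0.45,[0,0,0],0],[0.45,[0,0,0],0],[0.45,[0.1,0,-1],0],[0.45,[0.3,0,-3],0],[0.45,[0.4,0,-4],0],[0.45,[0.4,0,-4],0],[0.45,[0.3,0,-3],0]]}}

```text
time_s: 67.15
eef_pos: [0.4889, 0.3664, 0.2242]
orientation: [[0.99, -0.09, 0.105], [-0.088, -0.996, -0.022], [0.106, 0.012, -0.994]]
ft_force: [0.5, -0.9, 0.5]
grip_width: 0.449
```

{"api": "move_arm", "payload": {"motion": [[0.45,[-2,-1,0],0],[0.45,[-3,-1,0],0],[0.45,[-3,-1,0],0],[0.45,[-2,0,0],0],[0.45,[0,0,0],0],[0.45,[0,0,0],0],[0.45,[0,0,0],0],[0.45,[0,0,0],0],[0.45,[0,0,0],0],[0.45,[0,0,0],0]]}}

```text
time_s: 68.15
eef_pos: [0.3983, 0.4092, 0.2263]
orientation: [[0.988, -0.094, 0.124], [-0.093, -0.996, -0.009], [0.124, -0.003, -0.992]]
ft_force: [-0.6, -0.6, -1.0]
grip_width: 0.45
```

```bash
python3 - <<'E'
import chk
from h import *
g=chk.g;f=grab_frame("top")
print("wedge",rects(f,"wedge",.025,.2)[:2],[ray(f,r["centre"],.004).round(4) for r in landmark_of(f,"wedge")[:2]])
print("weight",rects(f,"weight",.115)[:1])
im=np.vstack([cv2.resize(g["color"][100:240,230:430],None,fx=3,fy=3),cv2.resize(f["color"][100:230,90:290],None,fx=3,fy=3)])
cv2.imwrite("pics/final.png",cv2.resize(im[...,::-1],None,fx=.74,fy=.74))
E
```

```text
shift cm [17.87 38.86 18.27] turn(tool z) -0.084 or 3.058 pos [0.3983 0.4092 0.2263] yaw_y -1.665 j6 2.44 F [-0.6 -0.6 -1. ] g 0.450 t 68.2
corner dcol,drow -0.25 -4.125 0.995
knobtop dcol,drow 0.375 6.0 0.467
gauge dcol,drow 0.0 0.0 0.997
wedge [(0.73, [0.564, 0.3609], [167.6, 58.1], -5.5, [37.0, 43.0, 41.0]), (0.44, [0.6821, 0.0389], [297.2, 202.6], 89.5, [197.0, 202.0, 201.0])] [array([0.5598, 0.3656, 0.004 ]), array([ 0.5968, -0.1054,  0.004 ])]
weight [(0.81, [0.6789, 0.0351], [84.1, 53.6], -0.1, [190.0, 192.0, 187.0])]
```

View pics/final.png

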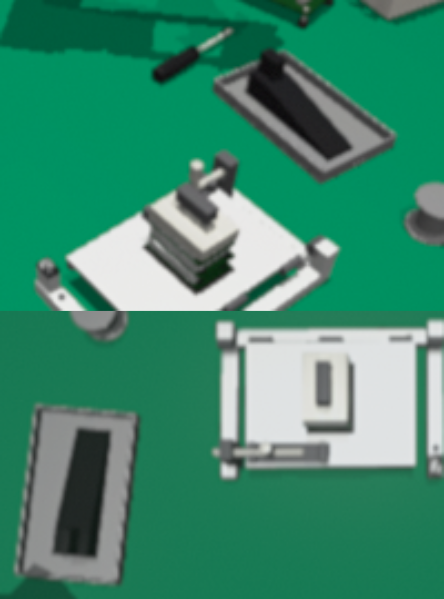

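Everything is in place: the wedge lies flat in the middle of the tool tray, the pile is square on the pad, and the bolt is in the keeper. Handing in.

```bash
python3 -c "
from station import manip
print(manip.hand_in())"
```

```text
the job is handed in; nothing more can be done
None
```

I completed every step and handed the job in after about 68 s of robot time; the hand-in reported no verdict.

What I did:
- **Tray:** I pushed the wedge in until the tray's front edge was level with the gauge post.
- **Bolt:** I pinched the knob and slid the bolt to its stop.
- **Pile:** I stacked the three aluminium modules on the pad, lowering each until the wrist force showed contact, and put the press weight on top. Only three of the four modules were on the bench. I left the yellow and purple look-alikes alone.
- **Wedge:** I pulled it out and laid it flat in the tool tray.

What the last checks showed:
- **Bolt:** the knob was about 40 mm along right after I slid it. In the final pictures the rod is still in the keeper.
- **Weight:** it measured (0.679, 0.035), within about 2 mm and 0.01 rad of the pad. In the pictures the modules lie squarely under it.
- **Wedge:** it lies flat, within about 6 mm of the tool tray's centre.
- **Tray edge:** with the wedge out, it settled about 2.5 to 3 mm below the mark onto the bolt, inside the 5 mm limit. This is the tightest margin.
- **Bystanders:** I saw none of them moved in the pictures, but I did not measure them at the end.

Pushing the wedge slowly tilted the tool by up to 0.17 rad. I removed that by pressing the closed fingers against the rack's fixed rear rail. Some later tilt, up to 0.12 rad, did no visible harm.

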